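# Screw the clamp ring down on a painting stand

### The arm

A 6-joint arm with a two-finger parallel gripper is mounted at the origin on the work surface. World frame = base frame: x ahead of the robot, y to its left, z up, the work surface at z = 0. Lengths are in m, angles in rad, forces in N, time in s.
With the tool pointing down it reaches from about 0.375 to 0.9 m from the base axis. Payload 3.1 kg.
Tool frame: the origin (TCP) lies at the very end of the fingers, on their centre line; the grasp point (between the pads) lies 19 mm behind it; z points along the fingers, y is the direction in which the jaws open and shut (so a half turn about z gives the same grasp; the last joint's range is limited). The gripper opens to 87 mm and grips with 3 to 60 N. Pads are 19 mm wide; open, the fingers measure 117 mm over their backs; the gripper's body (75 mm by 190 mm) begins 51 mm behind the grasp point.
Start: joints at [-1.46, 0.527, 1.433, -0, 1.181, -0.178], TCP at [0.179, -0.599, 0.189] pointing down, gripper open.
Joint ranges: [-3.08, 3.08], [-0.75, 2.2], [0.22, 2.44], [-1.43, 4.57], [0, 2.65], [-2.85, 2.85]. Speed limits (rad/s): [2.79, 2.79, 3.14, 3.14, 3.14, 3.14].

### API

Orientations are given as a unit quaternion [x, y, z, w].
In Python, from rig import robot, optics gives the robot as it stands.
- The arm moves only by the shell command python3 -m inch 'ROWS' [FORCE]. ROWS is JSON, a list of rows, each an object of numbers: "ax", "ay", "az": the turn, a rotation vector about the tool's x, y, z in rad; "dx", "dy", "dz": the shift along the tool's x, y, z in mm; "gripper": the opening in per cent of the stroke, from 0 (shut) to 100 (fully open). In form: [{"ax": .., "ay": .., "az": .., "dx": .., "dy": .., "dz": .., "gripper": ..}, ...]. A call has 1 to 8 rows; each row shifts and turns the commanded pose from where the row before left it, along the tool's axes as they then stand; what a row does not reach is not made up. A row lasts 1/10 s, in which the tool goes at most 50 mm and 8.59 degrees, less where a joint would pass 70% of its speed; a pose out of reach is approached as far as the arm can. A call with a gripper value outside its range is refused whole. The fingers move at their own pace and stop on an object; FORCE is the grip in N (left out, the last holds). Time passes only in rows, so rows that do not move let the fingers close. It gives the time, the measured TCP pose, the force and the opening at its end, in the units of the state.
- robot.get_obs(): the state, without advancing time (a new reading comes with each control period).
- optics.camera(name): name is "scene" or "top" or "wrist"; returns a dict with "img" (384x512x3 uint8, red, green, blue), "depth" (384x512 float32, m along the optical axis (not along the pixel's ray), 0 where there is no reading), "camera_matrix" (3x3 intrinsics, pixels), "position" and "attitude" of the camera in the world. Camera axes: x right, y up, looking along -z (the intrinsics and any distortion apply to the point x, -y, -z); pixel columns grow to the right and rows downward; lengths in m; the calibration is good to about 2 mm. A picture is of the moment at which its call begins.
- robot.hand_in(): hands the job in, once; it reports no verdict.
The state is a dict: "time": time; "q": joint angles; "joint_velocities": joint speeds; "joint_torque": joint torques, N m; "position": TCP position; "tool_rot": TCP orientation; "ft_force": force on the tool from outside, world axes, zero at the start; "moment": the same for the moment, N m; "grip_width": finger opening in m.
Only numpy, scipy, OpenCV 4.12 (cv2) and the standard library are available. Lean on these libraries where they do the work, as an engineer would, in place of code of your own. Each camera call takes 0.05 s, during which the arm holds its last target.

### The job

Pick up the loose twelve-sided wooden clamp ring, set it over the threaded stud of the painting stand and screw it down clockwise, counting its turns, until it sits flat on the square wooden plinth and resistance rises, so that it clamps the plinth snugly and stays tight when you let go. Turn it on with a light touch: do not force it down over the thread and do not overtighten it, because the soft wood bruises, and leave the other things on the table alone.

Things in the scene. Friction and masses are not known exactly. Their poses are not given: they have to be found in the camera images.
- stand: Painting stand, does not move: a plywood board 170 x 170 mm, 18 mm thick, on the table, with four dark cleats that rise 12 mm above it around the plinth (outer faces 64 mm from the centre); under the plinth lies a sprung steel seat plate, 6 mm thick, that gives 1 mm per 15 N when the plinth is clamped. Origin: centre of its underside, on the table.
- stud: Fixed upright wooden stud in the stand's centre; origin at its foot, 18 mm above the table; tapered tip 64 mm above the origin. Core 20 mm thick; two-start right-hand thread 31 mm across, ridges 4 mm thick, lead 24 mm (a turn clockwise from above lowers the ring 24 mm), starting 56 mm above the origin at an angle not told; the starts are tapered. If a lug catches on one, turn back and lower again.
- plinth_top (a point): Loose square plinth of pale wood, 110 x 110 x 18 mm, 0.2 kg, lying flat on the stand's seat plate between the cleats, the stud standing up through its 37 mm hole. This point: the centre of its top face, 42 mm above the table; z up.
- ring_mid (a point): Loose clamp ring of dark wood, about 0.12 kg, standing on the table: a twelve-sided collar 38 mm high, 52 mm across its flats (its x axis and every 30 degrees from it are square to a flat), with a plain 34 mm through bore that fits over the thread. This point: on the axis, half-way up (19 mm above the underside); z up.
- ring: The same ring; origin at the centre of its underside. Inside, on its +x and -x sides, 14 mm above the underside, two steel lugs 5 mm thick reach to 11.5 mm from the axis and run in the stud's two grooves with about 2.6 mm of vertical play. Lowered over the stud, they land on the thread with the underside 51 to 63 mm above the table, depending on the angle.
- plinth: The plinth's underside centre, 24 mm above the table. From landing, half a turn to a turn (3 to 6.2 rad) clockwise brings the ring down and takes up the play; let go part-way, it stays put. From first touching the plinth: 0.7 rad of play, then each 0.2 rad adds 8 N; a turning moment of 0.25 N m leaves 20 to 40 N. Snug: it keeps pressing the plinth with 4 to 60 N.
- clamped (a point): Point fixed to the stand, on the stud's axis 61 mm above the table: where ring_mid is when the ring first touches the plinth (clamping sinks both by up to 4 mm).
- bottle: Bystander: closed green paint bottle, 52 mm in diameter, 150 mm high. Origin at the centre of its underside.
- brush_jar: Bystander: glass jar full of brushes, 84 mm in diameter, about 280 mm high with the brushes. Origin at the centre of its underside.
- mushroom: Bystander: small carved wooden mushroom on a 50 mm square foot, 74 mm high. Origin at the centre of its underside.

How it is judged:
By the outcome, as a careful person would: the job done as asked, in the order asked, and still so for the second after the job is handed in, with the robot touching nothing.
It also fails if it takes over 72 s, if anything falls off the work surface, if the arm or the gripper's body presses on something with over 40 N, if the wrist force passes 120 N, or if a joint passes its speed limit or range.

## Working session

There is one attempt and no reset: what is moved stays moved. The work goes in short steps, Python scripts to look and compute and a shell command to move; the robot and the scene stay as the last step left them, time stands still between calls to the robot, and variables do not carry over. Pictures are saved under pics/ and viewed, and the job is handed in when it is done.

```bash
ls; mkdir -p pics; cat > h.py <<'E'
import numpy as np,cv2
from scipy.spatial.transform import Rotation as R
from rig import robot,optics
def snap(name,fn):
    c=optics.camera(name); cv2.imwrite('pics/'+fn+'.png',c['img'][:,:,::-1]); np.savez('pics/'+fn+'.npz',**{k:np.asarray(v) for k,v in c.items()}); return c
def pts(c):
    K=np.asarray(c['camera_matrix']);d=c['depth'];v,u=np.mgrid[:d.shape[0],:d.shape[1]]
    p=np.stack([(u-K[0,2])/K[0,0]*d,-(v-K[1,2])/K[1,1]*d,-d],-1)
    return p@R_(c).T+np.asarray(c['position'])
def R_(c):
    a=np.asarray(c['attitude']); return a if a.shape==(3,3) else R.from_quat(a).as_matrix()
def ray(c,u,v,z):
    K=np.asarray(c['camera_matrix']); d=R_(c)@np.array([(u-K[0,2])/K[0,0],-(v-K[1,2])/K[1,1],-1]); p=np.asarray(c['position']); return p+d*(z-p[2])/d[2]
E
python3 - <<'E'
from h import *
for n in ['top','scene','wrist']:
    c=snap(n,n+'0'); print(n,c['position'],c['attitude'],c['camera_matrix'],[k for k in c])
print(robot.get_obs())
E
```

```text
pics
top [0.4679739  0.08065722 1.2210451 ] [-0.02516369  0.04259888  0.71226309 -0.70016671] [[394.25779026   0.         250.12994819]
 [  0.         394.25779026 186.76197673]
 [  0.           0.           1.        ]] ['img', 'depth', 'camera_matrix', 'position', 'attitude']
scene [0.90446657 0.65651862 0.91641259] [0.08630301 0.32773301 0.90830938 0.24518756] [[397.53474515   0.         250.57528082]
 [  0.         397.53474515 191.77568379]
 [  0.           0.           1.        ]] ['img', 'depth', 'camera_matrix', 'position', 'attitude']
wrist [ 0.24665633 -0.57845851  0.3851724 ] [-0.10560727  0.07932528 -0.59207751  0.79498354] [[288.48191462   0.         254.78172865]
 [  0.         288.48191462 194.13463649]
 [  0.           0.           1.        ]] ['img', 'depth', 'camera_matrix', 'position', 'attitude']
{'time': 0.15, 'q': array([-1.45947248e+00,  5.28261958e-01,  1.43359052e+00, -2.98159310e-05,
        1.18142428e+00, -1.78495303e-01]), 'joint_velocities': array([-5.49748887e-04, -1.16615124e-03, -2.80779818e-03, -2.38036501e-03,
       -1.48106667e-03, -5.30899791e-05]), 'joint_torque': array([ 6.27598110e-04, -4.40428197e+01, -1.76842010e+01,  6.33044215e-02,
        5.52421378e-02, -8.84782526e-05]), 'position': array([ 0.17856419, -0.59830567,  0.18859631]), 'tool_rot': array([ 9.89517798e-01,  1.44408514e-01,  1.44960272e-05, -8.42038252e-04]), 'ft_force': array([ 0.0106972 ,  0.42794726, -0.36755266]), 'moment': array([ 0.03339007,  0.0132697 , -0.00828806]), 'grip_width': 0.08677176437701692}
```

View pics/top0.png

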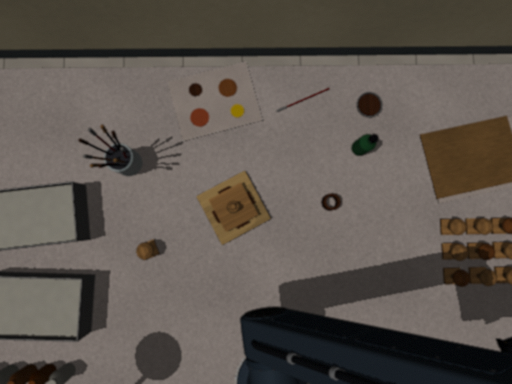

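View pics/scene0.png

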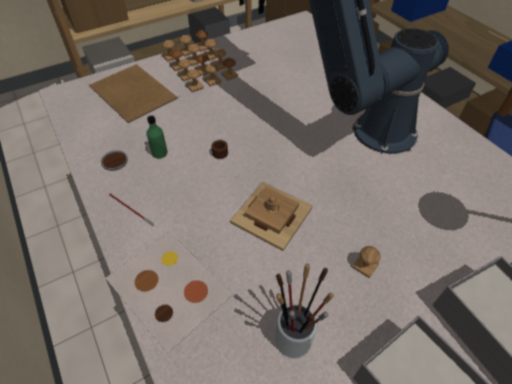

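View pics/wrist0.png

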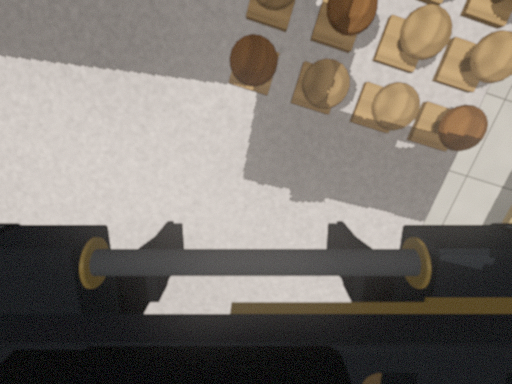

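The top view shows the ring at about (332,202), the stand at (235,207), the bottle at (366,144), the jar at (120,157) and the mushroom at (148,249). The scene view agrees: ring at (220,149), stand at (272,214). Next I'll measure the ring and stand.

```bash
python3 - <<'E'
from h import *
for n,(rb,sb) in {'top':((315,185,350,220),(190,165,280,250)),'scene':((205,135,235,165),(225,180,318,250))}.items():
    c=dict(np.load(f'pics/{n}0.npz')); P=pts(c)
    for nm,b,lo,hi in [('ring',rb,.025,.05),('board',sb,.012,.024),('plinth',sb,.037,.047),('stud',sb,.06,.1)]:
        u0,v0,u1,v1=b; Q=P[v0:v1,u0:u1].reshape(-1,3); Q=Q[(Q[:,2]>lo)&(Q[:,2]<hi)]
        if len(Q)<5: print(n,nm,len(Q));continue
        r=cv2.minAreaRect((Q[:,:2]*1000).astype(np.float32)); print(n,nm,len(Q),Q.mean(0).round(4),np.median(Q[:,2]).round(4),r, Q[:,2].max().round(4))
    u0,v0,u1,v1=(rb[0]-10,rb[1]-10,rb[2]+10,rb[3]+10)
    big=cv2.resize(c['img'][v0:v1,u0:u1,::-1],None,fx=9,fy=9,interpolation=cv2.INTER_CUBIC); cv2.imwrite(f'pics/{n}_ring.png',big)
    u0,v0,u1,v1=sb
    big=cv2.resize(c['img'][v0:v1,u0:u1,::-1],None,fx=6,fy=6,interpolation=cv2.INTER_CUBIC); cv2.imwrite(f'pics/{n}_stand.png',big)
E
```

```text
top ring 159 [ 0.5342 -0.1953  0.0375] 0.0383 ((534.4712524414062, -195.12994384765625), (50.629337310791016, 48.535682678222656), 88.25062561035156) 0.0442
top board 1598 [0.5211 0.1015 0.0182] 0.0182 ((523.0269775390625, 102.20491790771484), (170.20838928222656, 169.9297637939453), 27.2159366607666) 0.0239
top plinth 1202 [0.5227 0.102  0.0422] 0.0423 ((522.9649047851562, 102.15443420410156), (109.90142059326172, 109.78526306152344), 27.188325881958008) 0.047
top stud 91 [0.5225 0.1022 0.0754] 0.0748 ((522.811767578125, 102.07532501220703), (28.662532806396484, 28.996662139892578), 43.50798034667969) 0.0851
scene ring 163 [ 0.5326 -0.1904  0.0349] 0.0364 ((531.8184204101562, -192.7664794921875), (51.95198440551758, 54.01204299926758), 11.107993125915527) 0.0444
scene board 1443 [0.5327 0.1241 0.018 ] 0.018 ((520.6643676757812, 105.40594482421875), (172.70309448242188, 171.31507873535156), 27.413013458251953) 0.024
scene plinth 1162 [0.5231 0.1095 0.0419] 0.042 ((520.2703247070312, 105.02344512939453), (114.22452545166016, 111.72236633300781), 26.94501304626465) 0.0469
scene stud 106 [0.523  0.1091 0.0734] 0.0732 ((521.477294921875, 106.39114379882812), (31.726011276245117, 28.78208351135254), 45.85249328613281) 0.0841
```

```bash
python3 - <<'E'
import cv2,numpy as np
a=[cv2.resize(cv2.imread(f'pics/{f}.png'),(400,300)) for f in ['top_ring','scene_ring','top_stand','scene_stand']]
cv2.imwrite('pics/m0.png',np.vstack([np.hstack(a[:2]),np.hstack(a[2:])]))
E
```

```text
(no output)
```

View pics/m0.png

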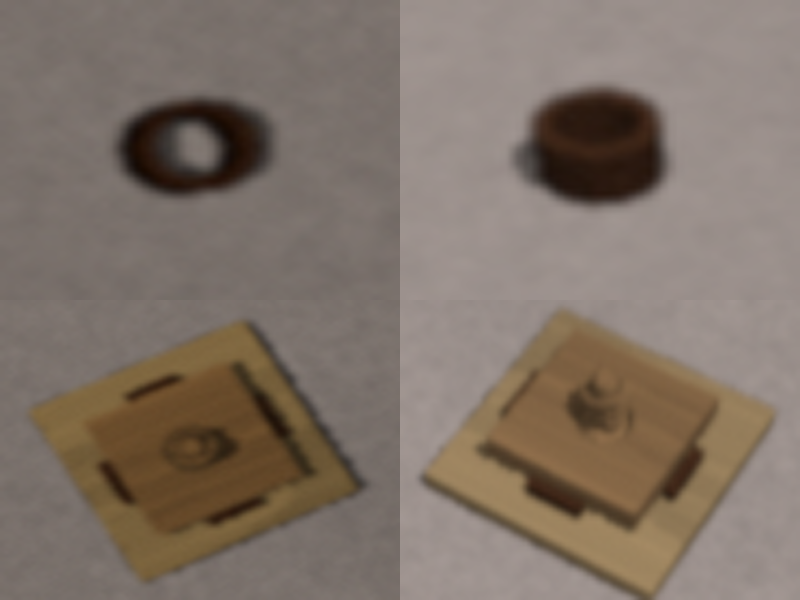

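```bash
cat >> h.py <<'E'
def tool():
    o=robot.get_obs(); return o,R.from_quat(o['tool_rot']).as_matrix(),o['position']
def go(target):
    o,T,p=tool(); return (T.T@(np.asarray(target)-p)*1000).round(1)
E
python3 - <<'E'
from h import *
o,T,p=tool()
c=dict(np.load('pics/wrist0.npz'))
print('tool x,y',T[:,0],T[:,1],'cam in tool',T.T@(c['position']-p),'axis in tool',T.T@(R_(c)@[0,0,-1]))
print('center hits table rel tool',T.T@(ray(c,256,192,0.0)-p))
K=c['camera_matrix']
for q in [[0,0,0],[0,0,-.019],[0,0.026,0],[-.03,0,.1]]:
    w=R_(c).T@(p+T@q-c['position']); print(q,K[0,2]+K[0,0]*w[0]/-w[2],K[1,2]-K[1,1]*w[1]/-w[2])
for z in [.189]: print(go([.534,-.195,z]))
cc=dict(np.load('pics/top0.npz')); print(ray(cc,366,144,.1),ray(cc,120,157,.1),ray(cc,148,249,.05))
E
```

```text
tool x,y [9.58292362e-01 2.85789565e-01 2.71883139e-04] [ 0.28578961 -0.95829094 -0.00166224] cam in tool [ 7.09777304e-02  1.13915098e-04 -1.96557254e-01] axis in tool [-2.62108560e-01  7.12682921e-04  9.65038131e-01]
center hits table rel tool [-0.03057392  0.00207873  0.18858481]
[0, 0, 0] 254.40984694822262 217.64761505293103
[0, 0, -0.019] 254.3910577821723 227.48048994721705
[0, 0.026, 0] 290.4168651338901 217.6585587238035
[-0.03, 0, 0.1] 254.46443903099598 212.32718546829182
[ 4.559e+02 -2.849e+02  2.000e-01]
[ 0.69509273 -0.28732709  0.1       ] [0.66686779 0.42209564 0.1       ] [0.40243767 0.35255165 0.05      ]
```

```bash
python3 -m inch '[{"dx":41,"dy":-26},{"dx":41,"dy":-26},{"dx":41,"dy":-26},{"dx":41,"dy":-26},{"dx":41,"dy":-26},{"dx":41,"dy":-26},{"dx":41,"dy":-26},{"dx":41,"dy":-26}]' ; python3 -m inch '[{"dx":41,"dy":-26},{"dx":41,"dy":-26},{"dx":41,"dy":-26},{}]'; python3 - <<'E'
from h import *
c=snap('wrist','w1'); print(go([.534,-.195,.189]), robot.get_obs()['q'])
E
```

```text
[ 4.559e+02 -2.850e+02  2.000e-01] [-1.45949260e+00  5.28136626e-01  1.43342622e+00 -4.23736845e-05
  1.18145311e+00 -1.78521684e-01]invalid input
invalid input
```

View pics/w1.png

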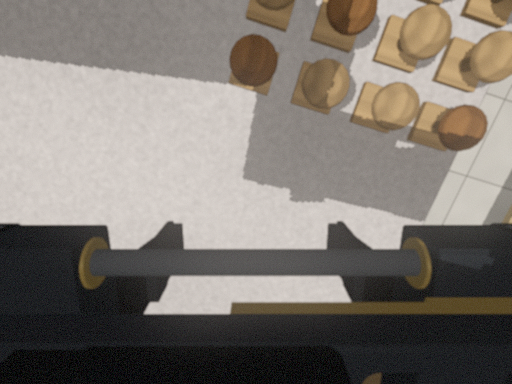

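The move was refused as invalid input and the picture is unchanged. The rows probably need every key, so I'll send full rows.

```bash
python3 -m inch '[{"ax":0,"ay":0,"az":0,"dx":41,"dy":-26,"dz":0,"gripper":100},{"ax":0,"ay":0,"az":0,"dx":41,"dy":-26,"dz":0,"gripper":100},{"ax":0,"ay":0,"az":0,"dx":41,"dy":-26,"dz":0,"gripper":100},{"ax":0,"ay":0,"az":0,"dx":41,"dy":-26,"dz":0,"gripper":100},{"ax":0,"ay":0,"az":0,"dx":41,"dy":-26,"dz":0,"gripper":100},{"ax":0,"ay":0,"az":0,"dx":41,"dy":-26,"dz":0,"gripper":100},{"ax":0,"ay":0,"az":0,"dx":41,"dy":-26,"dz":0,"gripper":100},{"ax":0,"ay":0,"az":0,"dx":41,"dy":-26,"dz":0,"gripper":100}]' ; python3 -m inch '[{"ax":0,"ay":0,"az":0,"dx":41,"dy":-26,"dz":0,"gripper":100},{"ax":0,"ay":0,"az":0,"dx":41,"dy":-26,"dz":0,"gripper":100},{"ax":0,"ay":0,"az":0,"dx":41,"dy":-26,"dz":0,"gripper":100},{"ax":0,"ay":0,"az":0,"dx":0,"dy":0,"dz":0,"gripper":100}]'; python3 - <<'E'
from h import *
c=snap('wrist','w2'); print(go([.534,-.195,.189]), robot.get_obs()['q'])
E
```

```text
time: 1.0
position: [0.4345, -0.3042, 0.1894]
tool_rot: [0.99, 0.144, 0.0, 0.0]
ft_force: [1.5, -0.4, 0.4]
grip_width: 0.0871
time: 1.4
position: [0.5323, -0.1911, 0.1893]
tool_rot: [0.989, 0.148, 0.001, -0.001]
ft_force: [-0.1, -0.8, -0.5]
grip_width: 0.0871
[2.9 2.6 0.2] [-5.47491790e-01  4.46350428e-01  1.58655370e+00  1.14632776e-04
  1.10875327e+00  7.27911552e-01]
```

View pics/w2.png

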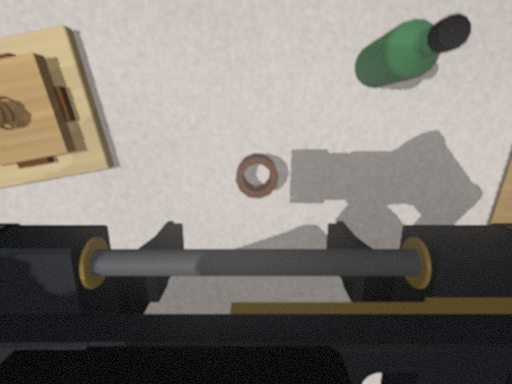

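```bash
cat >> h.py <<'E'
def ringfit(c,box):
    u0,v0,u1,v1=box; im=c['img'].astype(int); P=pts(c)
    hsv=cv2.cvtColor(c['img'],cv2.COLOR_RGB2HSV)
    Q=P[v0:v1,u0:u1].reshape(-1,3); m=(Q[:,2]>.030)&(Q[:,2]<.045); Q=Q[m]
    r=cv2.minEnclosingCircle((Q[:,:2]*1000).astype(np.float32))
    return Q.mean(0).round(4),r,len(Q)
E
python3 - <<'E'
from h import *
c=dict(np.load('pics/w2.npz')); print(ringfit(c,(225,140,290,205)))
im=c['img'][140:210,220:295,::-1]; cv2.imwrite('pics/w2z.png',cv2.resize(im,None,fx=8,fy=8,interpolation=cv2.INTER_CUBIC))
E
```

```text
(array([ 0.5319, -0.193 ,  0.0389]), ((531.3179321289062, -193.14932250976562), 26.607173919677734), 893)
```

View pics/w2z.png

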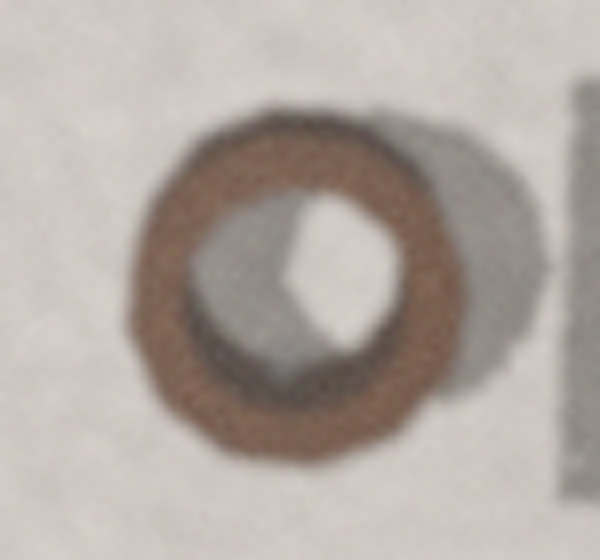

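The wrist view has the ring at about (257,176), which gives (0.5317,-0.1930) and a top at 0.039, matching the scene camera. I'll go lower to see the flats and the lugs.

```bash
python3 - <<'E'
from h import *
print(go([.5317,-.1931,.1]))
E
python3 -m inch '[{"ax":0,"ay":0,"az":0,"dx":0,"dy":2,"dz":45,"gripper":100},{"ax":0,"ay":0,"az":0,"dx":0,"dy":0,"dz":44,"gripper":100},{"ax":0,"ay":0,"az":0,"dx":0,"dy":0,"dz":0,"gripper":100},{"ax":0,"ay":0,"az":0,"dx":0,"dy":0,"dz":0,"gripper":100}]'; python3 - <<'E'
from h import *
c=snap('wrist','w3')
K=c['camera_matrix'];w=R_(c).T@(np.array([.5317,-.1931,.038])-c['position']); u,v=int(K[0,2]-K[0,0]*w[0]/w[2]),int(K[1,2]+K[1,1]*w[1]/w[2]);print(u,v)
print(ringfit(c,(u-50,v-50,u+50,v+50)))
im=c['img'][max(0,v-55):v+55,u-60:u+60,::-1]; cv2.imwrite('pics/w3z.png',cv2.resize(im,None,fx=5,fy=5,interpolation=cv2.INTER_CUBIC))
E
```

```text
[ 1.3  0.1 89.2]
time: 1.85
position: [0.5287, -0.1987, 0.1002]
tool_rot: [0.99, 0.144, -0.001, -0.001]
ft_force: [1.3, -0.2, -0.5]
grip_width: 0.087
249 190
(array([ 0.5321, -0.1929,  0.0388]), ((531.55078125, -193.0746307373047), 26.66848373413086), 1588)
```

View pics/w3z.png

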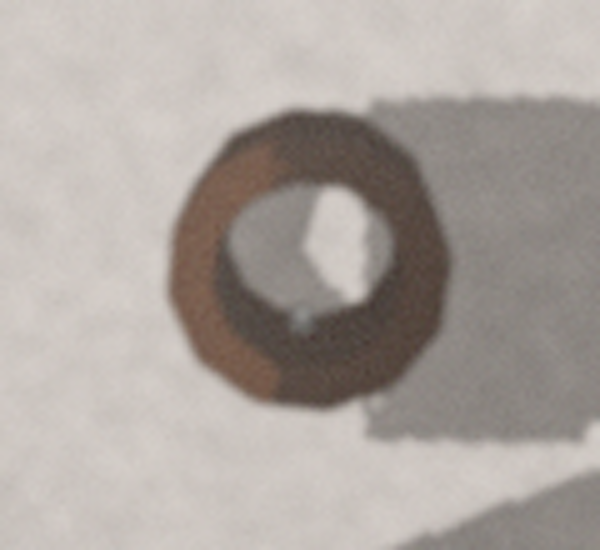

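```bash
python3 - <<'E'
from h import *
c=dict(np.load('pics/w3.npz')); C=np.array([.5316,-.1931])
l=ray(c,249.4,199.4,.0165); d=l[:2]-C; print('lug',l,np.hypot(*d)*1000,np.degrees(np.arctan2(d[1],d[0])))
P=pts(c); m=((P[...,2]>.030)&(P[...,2]<.046)).astype(np.uint8); m[:, :190]=0; m[:,310:]=0
im=c['img']; 
cnt=max(cv2.findContours(m,cv2.RETR_EXTERNAL,cv2.CHAIN_APPROX_NONE)[0],key=cv2.contourArea)[:,0]
W=np.array([ray(c,u,v,.038)[:2] for u,v in cnt]); ctr=cv2.minEnclosingCircle((W*1000).astype(np.float32)); print(ctr,len(cnt))
M=W.mean(0) if 0 else np.array(ctr[0])/1000
r=np.hypot(*(W-M).T); a=np.arctan2(*(W-M).T[::-1])
# 12-fold harmonic of radius: corners are maxima
z=np.sum((r-r.mean())*np.exp(-12j*a))*2/len(r); print('amp mm',abs(z)*1000,'corner angle mod30',np.degrees(-np.angle(z)/12)%30)
o,T,p=tool(); print('tool x angle',np.degrees(np.arctan2(T[1,0],T[0,0])),p)
E
```

```text
lug [ 0.51687841 -0.19685905  0.0165    ] 15.19393716165667 -165.67601991424453
((531.8765258789062, -193.0182342529297), 27.18665313720703) 160
amp mm 0.31457665301748583 corner angle mod30 24.860351676150227
tool x angle 16.53135350935831 [ 0.5301268  -0.19929561  0.10163518]
```

The lug is at crop (302,322), so the lug axis is about 14° in the world frame. The flats come out at about 10–14° mod 30 and the tool x axis is at 16.5°. I'll descend with a small turn and grip.

```bash
python3 - <<'E'
from h import *
print(go([.5317,-.1931,.007]))
E
```

```text
[ 3.2 -5.6 94.6]
```

```bash
python3 -m inch '[{"ax":0,"ay":0,"az":0.07,"dx":3,"dy":-5.5,"dz":20,"gripper":100},{"ax":0,"ay":0,"az":0,"dx":0,"dy":0,"dz":20,"gripper":100},{"ax":0,"ay":0,"az":0,"dx":0,"dy":0,"dz":20,"gripper":100},{"ax":0,"ay":0,"az":0,"dx":0,"dy":0,"dz":17,"gripper":100},{"ax":0,"ay":0,"az":0,"dx":0,"dy":0,"dz":0,"gripper":100},{"ax":0,"ay":0,"az":0,"dx":0,"dy":0,"dz":0,"gripper":100}]'; python3 - <<'E'
from h import *
print(go([.5317,-.1931,.007]),robot.get_obs()['position'])
E
```

```text
time: 2.5
position: [0.5324, -0.193, 0.0254]
tool_rot: [0.994, 0.109, 0.001, 0.001]
ft_force: [0.2, -0.8, 0.9]
grip_width: 0.0868
[-0.7 -0.1 18.4] [ 0.53237748 -0.19297704  0.02538625]
```

```bash
python3 -m inch '[{"ax":0,"ay":0,"az":0,"dx":-0.7,"dy":0,"dz":9,"gripper":100},{"ax":0,"ay":0,"az":0,"dx":0,"dy":0,"dz":9,"gripper":100},{"ax":0,"ay":0,"az":0,"dx":0,"dy":0,"dz":0,"gripper":100},{"ax":0,"ay":0,"az":0,"dx":0,"dy":0,"dz":0,"gripper":60},{"ax":0,"ay":0,"az":0,"dx":0,"dy":0,"dz":0,"gripper":50},{"ax":0,"ay":0,"az":0,"dx":0,"dy":0,"dz":0,"gripper":50},{"ax":0,"ay":0,"az":0,"dx":0,"dy":0,"dz":0,"gripper":50}]' 25
```

```text
time: 3.2
position: [0.5304, -0.1919, 0.0055]
tool_rot: [0.994, 0.11, 0.0, 0.0]
ft_force: [-0.4, -0.1, 0.2]
grip_width: 0.0624
```

```bash
python3 -m inch '[{"ax":0,"ay":0,"az":0,"dx":0,"dy":0,"dz":0,"gripper":40},{"ax":0,"ay":0,"az":0,"dx":0,"dy":0,"dz":0,"gripper":40},{"ax":0,"ay":0,"az":0,"dx":0,"dy":0,"dz":0,"gripper":40},{"ax":0,"ay":0,"az":0,"dx":0,"dy":0,"dz":0,"gripper":40}]' 30; python3 -c "
from h import *
o=robot.get_obs();print(o['moment'],o['q'])"
```

```text
time: 3.6
position: [0.5303, -0.1919, 0.0054]
tool_rot: [0.994, 0.11, 0.0, 0.0]
ft_force: [-1.0, 0.3, 0.3]
grip_width: 0.0373
[-0.03628776 -0.01316289  0.01569316] [-5.45315453e-01  7.18642841e-01  1.72099274e+00  1.62565124e-05
  7.01930175e-01  8.05604690e-01]
```

The opening is 37 mm, narrower than the 52 mm ring, so the fingers may have missed it. I'll look.

```bash
python3 - <<'E'
from h import *
c=snap('wrist','w4');t=snap('top','t4');s=snap('scene','s4');print(robot.get_obs()['grip_width'])
a=cv2.resize(t['img'][160:240,290:380],(400,356)); b=cv2.resize(s['img'][110:190,175:265],(400,356))
cv2.imwrite('pics/m4.png',np.hstack([a,b])[:,:,::-1])
E
```

```text
0.035639849822029175
```

View pics/w4.png

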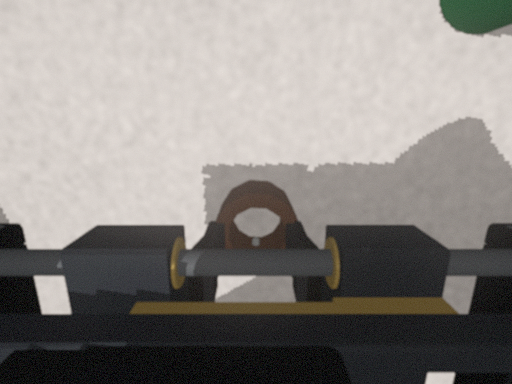

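View pics/m4.png

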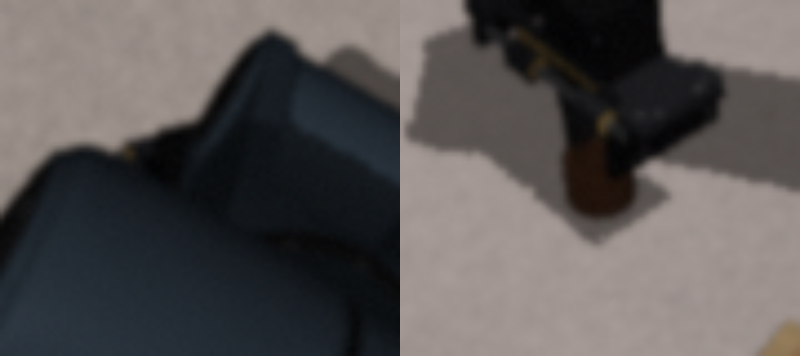

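```bash
python3 - <<'E'
from h import *
c=dict(np.load('pics/w4.npz')); o,T,p=tool()
P=pts(c); Q=P[170:260,200:320].reshape(-1,3); Q=Q[(Q[:,2]>.03)&(Q[:,2]<.046)]
L=(Q-p)@T*1000; print(len(L),L.min(0),L.max(0)); 
# grid of tool coords
for v in range(176,262,6): print(v,[tuple(((P[v,u]-p)@T*1000).round(0).astype(int)) for u in range(200,320,17)])
E
```

```text
1975 [-11.87423379 -26.93819257 -40.6046777 ] [ 27.59372907  27.49470039 -24.6353443 ]
176 [(np.int64(30), np.int64(-39), np.int64(5)), (np.int64(30), np.int64(-26), np.int64(4)), (np.int64(30), np.int64(-14), np.int64(4)), (np.int64(30), np.int64(-2), np.int64(5)), (np.int64(30), np.int64(10), np.int64(5)), (np.int64(30), np.int64(22), np.int64(5)), (np.int64(30), np.int64(34), np.int64(4)), (np.int64(30), np.int64(46), np.int64(4))]
182 [(np.int64(25), np.int64(-39), np.int64(5)), (np.int64(25), np.int64(-27), np.int64(5)), (np.int64(26), np.int64(-14), np.int64(3)), (np.int64(27), np.int64(-2), np.int64(-4)), (np.int64(26), np.int64(10), np.int64(-1)), (np.int64(25), np.int64(22), np.int64(4)), (np.int64(26), np.int64(34), np.int64(3)), (np.int64(25), np.int64(46), np.int64(4))]
188 [(np.int64(21), np.int64(-39), np.int64(3)), (np.int64(21), np.int64(-27), np.int64(4)), (np.int64(22), np.int64(-14), np.int64(-2)), (np.int64(27), np.int64(-2), np.int64(-22)), (np.int64(27), np.int64(9), np.int64(-18)), (np.int64(21), np.int64(22), np.int64(4)), (np.int64(21), np.int64(34), np.int64
[... 3685 characters left out ...]
119)), (np.int64(32), np.int64(-11), np.int64(-120)), (np.int64(32), np.int64(-6), np.int64(-120)), (np.int64(32), np.int64(-1), np.int64(-120)), (np.int64(32), np.int64(4), np.int64(-119)), (np.int64(32), np.int64(9), np.int64(-119)), (np.int64(32), np.int64(14), np.int64(-120)), (np.int64(32), np.int64(19), np.int64(-119))]
260 [(np.int64(30), np.int64(-16), np.int64(-120)), (np.int64(31), np.int64(-11), np.int64(-121)), (np.int64(31), np.int64(-6), np.int64(-122)), (np.int64(31), np.int64(-1), np.int64(-122)), (np.int64(31), np.int64(4), np.int64(-122)), (np.int64(31), np.int64(9), np.int64(-121)), (np.int64(31), np.int64(14), np.int64(-122)), (np.int64(31), np.int64(19), np.int64(-121))]
```

```bash
python3 - <<'E'
from h import *
c=dict(np.load('pics/w4.npz'))
cv2.imwrite('pics/w4z.png',cv2.resize(np.clip(c['img'][160:280,180:340,::-1].astype(float)*1.8,0,255).astype(np.uint8),(800,600),interpolation=cv2.INTER_CUBIC))
E
```

```text
(no output)
```

View pics/w4z.png

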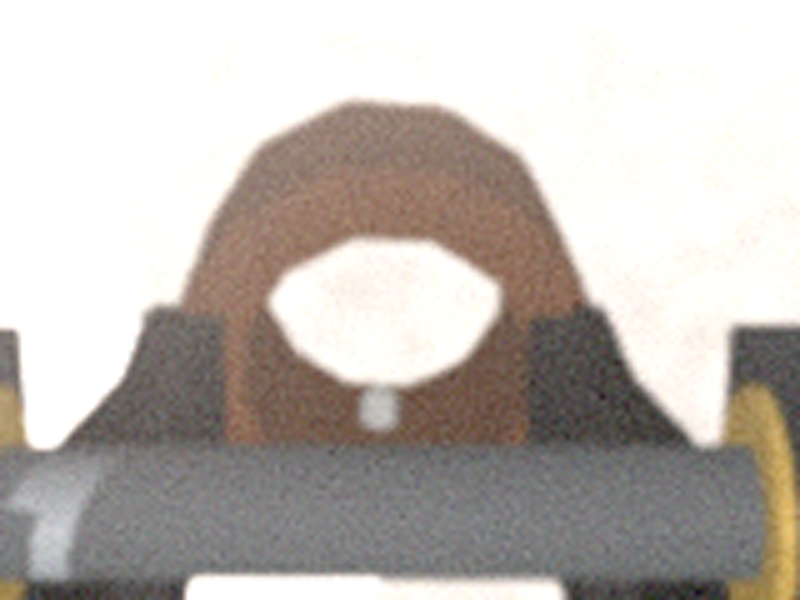

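```bash
python3 - <<'E'
from h import *
c=dict(np.load('pics/w4.npz')); o,T,p=tool(); P=pts(c)
print('w4 left finger'); 
for v in (222,224,228,232,238,244): print(v,[tuple(int(x) for x in ((P[v,u]-p)@T*1000).round(0)) for u in (209,212,215,218,221,224,227)])
c=dict(np.load('pics/s4.npz')); P=pts(c)
print('scene')
for v in range(118,162,3): print(v,[tuple(int(x) for x in ((P[v,u]-p)@T*1000).round(0)) for u in range(206,236,4)])
c=dict(np.load('pics/w2.npz'));
im=np.clip(c['img'][200:280,140:370,::-1].astype(float)*2.5,0,255).astype(np.uint8); cv2.imwrite('pics/w2f.png',cv2.resize(im,(800,278)))
E
```

```text
w4 left finger
222 [(10, -27, -36), (10, -25, -37), (11, -23, -37), (10, -22, -34), (9, -20, -34), (10, -18, -34), (10, -16, -35)]
224 [(10, -26, -39), (11, -24, -40), (10, -23, -38), (9, -21, -36), (9, -20, -35), (8, -18, -34), (8, -16, -34)]
228 [(11, -25, -47), (10, -24, -46), (9, -22, -42), (9, -21, -42), (9, -19, -43), (6, -18, -34), (6, -16, -34)]
232 [(10, -24, -51), (10, -23, -52), (9, -22, -48), (9, -20, -48), (9, -18, -48), (4, -18, -35), (3, -16, -35)]
238 [(10, -23, -59), (9, -22, -56), (9, -20, -57), (9, -19, -56), (7, -18, -51), (0, -18, -35), (-1, -17, -33)]
244 [(9, -23, -63), (9, -21, -63), (9, -20, -63), (7, -19, -60), (3, -18, -51), (-3, -18, -37), (-5, -17, -34)]
scene
118 [(25, 22, -142), (26, 0, -156), (24, -18, -167), (22, -34, -175), (20, -50, -184), (4, -48, -174), (-10, -49, -166), (-149, 102, 6)]
121 [(22, 28, -125), (24, 4, -141), (24, -16, -154), (22, -33, -164), (18, -47, -170), (6, -50, -165), (-9, -49, -155), (-24, -49, -147)]
124 [(27, 23, -120), (13, 22, -113), (23, -13, -141), (25, -36, -156), (21, -48, -161), (7, -50, -154), (-8, -50, -145), (-16, 
[... 833 characters left out ...]
, 4), (9, 17, -25), (-8, 19, -13), (10, -27, -57), (35, -79, -110), (25, -85, -107), (-57, -3, 3)]
148 [(18, 52, 7), (8, 43, 6), (22, 0, -33), (-6, 19, -1), (11, -26, -44), (-8, -22, -28), (-40, -3, 6), (-48, -13, 4)]
151 [(26, 42, 8), (17, 32, 7), (550, -746, -911), (20, -17, -31), (9, -23, -27), (-7, -23, -17), (-31, -12, 7), (-41, -21, 7)]
154 [(36, 29, 5), (27, 20, 5), (27, -3, -12), (19, -14, -15), (550, -746, -911), (-5, -24, -5), (-21, -25, 5), (-30, -34, 5)]
157 [(44, 19, 7), (37, 7, 3), (28, -3, 1), (20, -14, -2), (10, -21, 0), (-3, -25, 6), (-11, -36, 4), (-21, -44, 4)]
160 [(53, 8, 5), (44, -1, 6), (35, -11, 4), (24, -18, 6), (17, -29, 4), (5, -35, 7), (-1, -47, 2), (-15, -51, 9)]
```

View pics/w2f.png

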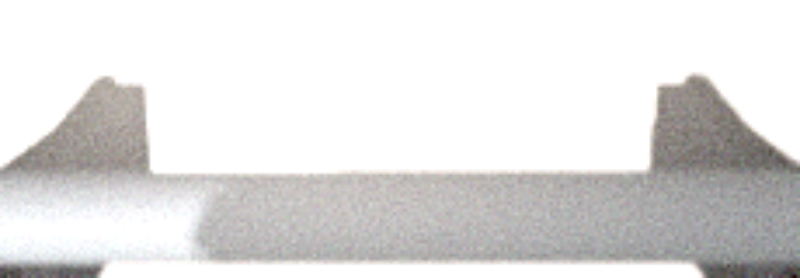

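```bash
python3 - <<'E'
from h import *
c=dict(np.load('pics/w0.npz' if 0 else 'pics/wrist0.npz')); P=pts(c)
p=np.array([ 0.17856419, -0.59830567,  0.18859631]);T=R.from_quat([ 9.89517798e-01,  1.44408514e-01,  1.44960272e-05, -8.42038252e-04]).as_matrix()
for v in (216,220,223,226,230,236,242,248): print(v,[tuple(int(x) for x in ((P[v,u]-p)@T*1000).round(0)) for u in (165,168,171,174,177,180,183)])
E
```

```text
216 [(-65, -126, 187), (-65, -121, 187), (-65, -117, 186), (-65, -113, 188), (-65, -109, 186), (-65, -105, 188), (-66, -101, 189)]
220 [(-71, -127, 188), (-71, -122, 187), (-72, -118, 188), (-71, -114, 187), (-71, -110, 188), (-72, -106, 188), (-71, -101, 187)]
223 [(10, -52, -38), (11, -50, -38), (10, -49, -38), (-76, -114, 188), (-76, -110, 188), (-76, -106, 187), (-75, -101, 186)]
226 [(10, -51, -43), (10, -49, -42), (9, -48, -40), (9, -47, -39), (9, -45, -39), (9, -43, -39), (-81, -102, 188)]
230 [(10, -49, -49), (10, -48, -47), (9, -47, -45), (9, -45, -44), (9, -44, -45), (7, -43, -40), (-87, -102, 188)]
236 [(9, -48, -54), (9, -46, -54), (9, -45, -53), (8, -44, -52), (6, -43, -46), (3, -43, -41), (-95, -102, 187)]
242 [(9, -46, -61), (9, -44, -61), (7, -43, -58), (5, -43, -53), (2, -44, -47), (0, -44, -41), (-3, -44, -34)]
248 [(8, -44, -66), (6, -44, -62), (4, -44, -58), (2, -43, -54), (-1, -43, -48), (-4, -43, -42), (-6, -43, -36)]
```

The pictures and the reported TCP disagree. By depth, the finger ends sit about 35 mm behind the reported TCP, at tool z ≈ -36. The fingers therefore closed just above the ring, which hasn't moved. I'll open, go down in small steps while watching the force, and check it with a picture.

```bash
python3 -m inch '[{"ax":0,"ay":0,"az":0,"dx":0,"dy":0,"dz":-5,"gripper":100},{"ax":0,"ay":0,"az":0,"dx":0,"dy":0,"dz":0,"gripper":100},{"ax":0,"ay":0,"az":0,"dx":0,"dy":0,"dz":0,"gripper":100},{"ax":0,"ay":0,"az":0,"dx":0,"dy":0,"dz":0,"gripper":100},{"ax":0,"ay":0,"az":0,"dx":0,"dy":0,"dz":0,"gripper":100},{"ax":0,"ay":0,"az":0,"dx":0,"dy":0,"dz":0,"gripper":100}]'; python3 -m inch '[{"ax":0,"ay":0,"az":0,"dx":1,"dy":0.5,"dz":4,"gripper":100},{"ax":0,"ay":0,"az":0,"dx":0,"dy":0,"dz":3,"gripper":100},{"ax":0,"ay":0,"az":0,"dx":0,"dy":0,"dz":2,"gripper":100},{"ax":0,"ay":0,"az":0,"dx":0,"dy":0,"dz":0,"gripper":100}]';python3 - <<'E'
from h import *
c=snap('wrist','w5');s=snap('scene','s5')
b=cv2.resize(s['img'][110:190,175:265],(400,356)); a=cv2.resize(c['img'],(400,356)); cv2.imwrite('pics/m5.png',np.clip(np.hstack([a,b])[:,:,::-1]*1.5,0,255))
E
```

```text
time: 4.35
position: [0.5302, -0.1919, 0.0103]
tool_rot: [0.994, 0.11, -0.0, -0.0]
ft_force: [-0.4, -0.4, -0.6]
grip_width: 0.0756
time: 4.75
position: [0.531, -0.1919, 0.0008]
tool_rot: [0.994, 0.11, -0.0, -0.0]
ft_force: [1.3, -0.7, -0.2]
grip_width: 0.0866[ WARN:0@3.972] global loadsave.cpp:1063 imwrite_ Unsupported depth image for selected encoder is fallbacked to CV_8U.
```

View pics/m5.png

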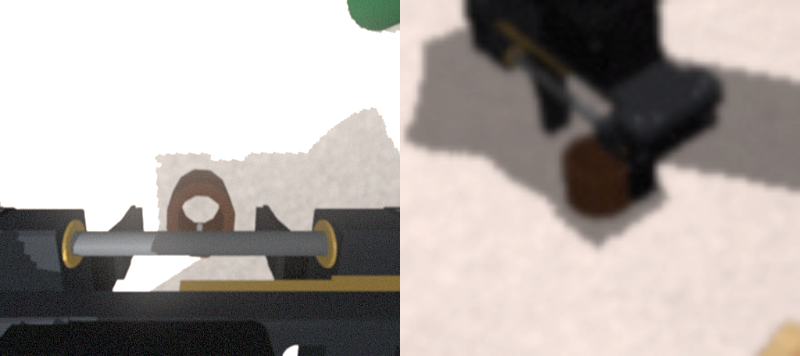

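The scene crop has the finger tips, at (550,130) and (645,195), still well above the table. I'll keep descending in steps.

```bash
python3 -m inch '[{"ax":0,"ay":0,"az":0,"dx":0,"dy":0,"dz":5,"gripper":100},{"ax":0,"ay":0,"az":0,"dx":0,"dy":0,"dz":5,"gripper":100},{"ax":0,"ay":0,"az":0,"dx":0,"dy":0,"dz":0,"gripper":100}]';python3 -m inch '[{"ax":0,"ay":0,"az":0,"dx":0,"dy":0,"dz":5,"gripper":100},{"ax":0,"ay":0,"az":0,"dx":0,"dy":0,"dz":5,"gripper":100},{"ax":0,"ay":0,"az":0,"dx":0,"dy":0,"dz":0,"gripper":100}]';python3 - <<'E'
from h import *
c=snap('wrist','w6');s=snap('scene','s6')
b=cv2.resize(s['img'][110:190,175:265],(400,356)); a=cv2.resize(c['img'],(400,356)); cv2.imwrite('pics/m6.png',np.clip(np.hstack([a,b])[:,:,::-1]*1.5,0,255).astype(np.uint8))
o,T,p=tool();P=pts(c)
Q=P[170:250,190:320].reshape(-1,3); Q=Q[(Q[:,2]>.03)&(Q[:,2]<.046)]
L=(Q-p)@T*1000; L=L[abs(L[:,1])<35];print(p,len(L),L.min(0),L.max(0))
E
```

```text
time: 5.15
position: [0.5308, -0.1918, -0.0095]
tool_rot: [0.994, 0.11, -0.001, -0.001]
ft_force: [-0.5, -0.3, 0.1]
grip_width: 0.0868
time: 5.45
position: [0.5308, -0.1918, -0.0195]
tool_rot: [0.994, 0.11, -0.001, -0.0]
ft_force: [-0.7, 0.4, 0.8]
grip_width: 0.0869
[ 0.53123745 -0.19209152 -0.01890087] 2373 [ -0.34369106 -24.42319834 -60.30380663] [ 26.83934116  26.81209932 -48.93912933]
```

View pics/m6.png

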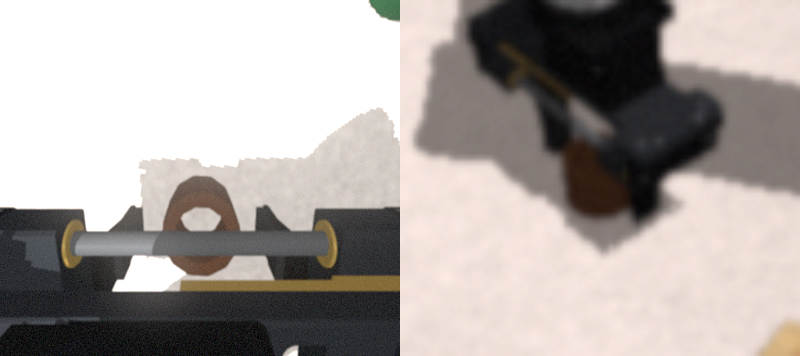

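Reported z is -19 mm with no contact force, so the offset is real. I'll go 8 mm further and close.

```bash
python3 -m inch '[{"ax":0,"ay":0,"az":0,"dx":0,"dy":0,"dz":4,"gripper":100},{"ax":0,"ay":0,"az":0,"dx":0,"dy":0,"dz":4,"gripper":100},{"ax":0,"ay":0,"az":0,"dx":0,"dy":0,"dz":0,"gripper":100}]';python3 -m inch '[{"ax":0,"ay":0,"az":0,"dx":0,"dy":0,"dz":0,"gripper":45},{"ax":0,"ay":0,"az":0,"dx":0,"dy":0,"dz":0,"gripper":45},{"ax":0,"ay":0,"az":0,"dx":0,"dy":0,"dz":0,"gripper":45},{"ax":0,"ay":0,"az":0,"dx":0,"dy":0,"dz":0,"gripper":45},{"ax":0,"ay":0,"az":0,"dx":0,"dy":0,"dz":0,"gripper":45},{"ax":0,"ay":0,"az":0,"dx":0,"dy":0,"dz":0,"gripper":45},{"ax":0,"ay":0,"az":0,"dx":0,"dy":0,"dz":0,"gripper":45},{"ax":0,"ay":0,"az":0,"dx":0,"dy":0,"dz":0,"gripper":45}]' 30;python3 - <<'E'
from h import *
c=snap('wrist','w7')
o,T,p=tool();P=pts(c)
Q=P[170:250,190:320].reshape(-1,3); Q=Q[(Q[:,2]>.03)&(Q[:,2]<.046)]
L=(Q-p)@T*1000; L=L[abs(L[:,1])<35];print(p,len(L),L.min(0),L.max(0),o['moment'],o['q'],o['grip_width'])
E
```

```text
time: 5.85
position: [0.531, -0.192, -0.0272]
tool_rot: [0.994, 0.11, -0.0, -0.0]
ft_force: [0.3, -0.4, 0.8]
grip_width: 0.087
time: 6.65
position: [0.5315, -0.1923, -0.0266]
tool_rot: [0.994, 0.11, 0.0, 0.0]
ft_force: [-0.6, 0.0, 0.7]
grip_width: 0.052
[ 0.53147074 -0.19225659 -0.02656865] 2677 [  5.37588016 -33.45079729 -71.2829302 ] [ 26.59730888  33.76490781 -56.63296032] [-0.00783834  0.02056254  0.05297601] [-5.44775644e-01  7.74922301e-01  1.72594980e+00 -2.04214808e-05
  6.40451363e-01  8.06207467e-01] 0.05223003417237584
```

View pics/w7.png

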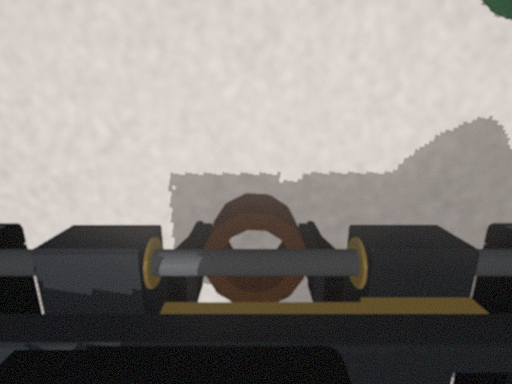

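Gripped: the opening is 52.2 mm, across the flats. The ring's underside is 26.6 mm behind the reported TCP. Now I'll lift.

```bash
python3 -m inch '[{"ax":0,"ay":0,"az":0,"dx":0,"dy":0,"dz":-10,"gripper":45},{"ax":0,"ay":0,"az":0,"dx":0,"dy":0,"dz":-25,"gripper":45},{"ax":0,"ay":0,"az":0,"dx":0,"dy":0,"dz":-35,"gripper":45},{"ax":0,"ay":0,"az":0,"dx":0,"dy":0,"dz":-35,"gripper":45},{"ax":0,"ay":0,"az":0,"dx":0,"dy":0,"dz":-30,"gripper":45},{"ax":0,"ay":0,"az":0,"dx":0,"dy":0,"dz":0,"gripper":45}]';python3 - <<'E'
from h import *
print(go([.444,.0855,.109]),robot.get_obs()['grip_width'])
E
```

```text
time: 7.3
position: [0.5343, -0.1937, 0.1131]
tool_rot: [0.994, 0.11, 0.004, 0.003]
ft_force: [0.3, 0.3, -1.4]
grip_width: 0.0518
[ -27.2 -292.2    2. ] 0.05176816714512789
```

```bash
python3 -m inch '[{"ax":0,"ay":0,"az":0,"dx":-3,"dy":-20,"dz":0,"gripper":45},{"ax":0,"ay":0,"az":0,"dx":-4,"dy":-42,"dz":0,"gripper":45},{"ax":0,"ay":0,"az":0,"dx":-4,"dy":-42,"dz":0,"gripper":45},{"ax":0,"ay":0,"az":0,"dx":-4,"dy":-42,"dz":0,"gripper":45},{"ax":0,"ay":0,"az":0,"dx":-4,"dy":-42,"dz":0,"gripper":45},{"ax":0,"ay":0,"az":0,"dx":-4,"dy":-42,"dz":0,"gripper":45},{"ax":0,"ay":0,"az":0,"dx":-4,"dy":-42,"dz":0,"gripper":45},{"ax":0,"ay":0,"az":0,"dx":0,"dy":-20,"dz":0,"gripper":45}]'; python3 -m inch '[{"ax":0,"ay":0,"az":0,"dx":0,"dy":0,"dz":0,"gripper":45},{"ax":0,"ay":0,"az":0,"dx":0,"dy":0,"dz":0,"gripper":45},{"ax":0,"ay":0,"az":0,"dx":0,"dy":0,"dz":0,"gripper":45}]'; python3 - <<'E'
from h import *
c=snap('wrist','w8'); o=robot.get_obs(); print(o['position'],o['q'],o['tool_rot'])
E
```

```text
time: 8.1
position: [0.4374, 0.0897, 0.1076]
tool_rot: [0.994, 0.111, -0.003, -0.001]
ft_force: [-1.0, 0.5, -1.7]
grip_width: 0.0522
time: 8.4
position: [0.4419, 0.086, 0.1082]
tool_rot: [0.994, 0.109, 0.0, 0.0]
ft_force: [-0.3, -0.4, -2.3]
grip_width: 0.0518
[0.44192776 0.08588565 0.10819566] [-5.70265610e-02  4.32608541e-01  1.94181377e+00 -2.80833955e-04
  7.66994516e-01  1.29570807e+00] [9.94051009e-01 1.08915444e-01 7.05928414e-05 1.10645367e-04]
```

View pics/w8.png

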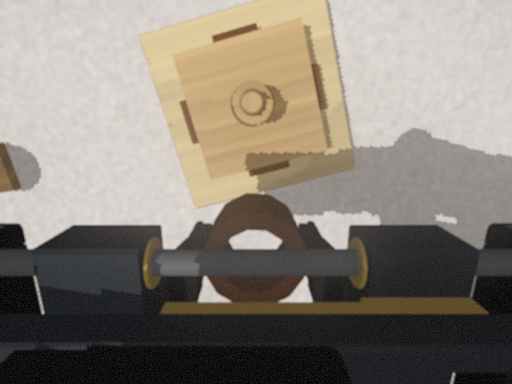

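```bash
python3 - <<'E'
from h import *
c=dict(np.load('pics/w8.npz')); P=pts(c); o,T,p=tool()
for nm,lo,hi in [('board',.013,.023),('plinth',.037,.047),('stud',.055,.1),('tip',.077,.09)]:
    Q=P[0:215,130:370].reshape(-1,3);Q=Q[(Q[:,2]>lo)&(Q[:,2]<hi)]
    if nm in('stud','tip'): Q=Q[np.hypot(Q[:,0]-.5225,Q[:,1]-.103)<.03]
    r=cv2.minAreaRect((Q[:,:2]*1000).astype(np.float32)); print(nm,len(Q),Q.mean(0).round(4),np.round(r[0],1),np.round(r[1],1),round(r[2],1),'tool',((np.array([*r[0],0])/1000-p)@T*1000).round(1)[:2], Q[:,2].max())
# held ring top in tool coords
L=(P[185:250,190:320].reshape(-1,3)-p)@T*1000; L=L[(L[:,2]<-59)&(L[:,2]>-70)&(abs(L[:,1])<27)]
print('ring',len(L),L.min(0),L.max(0),np.median(L[:,2]))
im=c['img'][60:150,195:315,::-1]; cv2.imwrite('pics/w8z.png',cv2.resize(im,(800,600),interpolation=cv2.INTER_CUBIC))
E
```

```text
board 14495 [0.5251 0.1084 0.0193] [520.2 105.4] [170.6 170.5] 27.2 tool [80.6 -2.1] 0.02215540817312417
plinth 15477 [0.5234 0.1061 0.0434] [520.2 105.5] [110.6 110.3] 27.3 tool [80.6 -2.2] 0.0464296698975471
stud 1352 [0.5202 0.1054 0.0767] [520.3 105.2] [30.4 30.5] 12.6 tool [80.7 -1.9] 0.0853181379475777
tip 578 [0.5201 0.1054 0.0823] [519.7 106.5] [19.3 25.8] 16.0 tool [80.4 -3.3] 0.0853181379475777
ring 2267 [  5.38704738 -26.90451664 -68.71347983] [ 26.52274411  26.9770381  -59.0182023 ] -65.75882157407273
```

View pics/w8z.png

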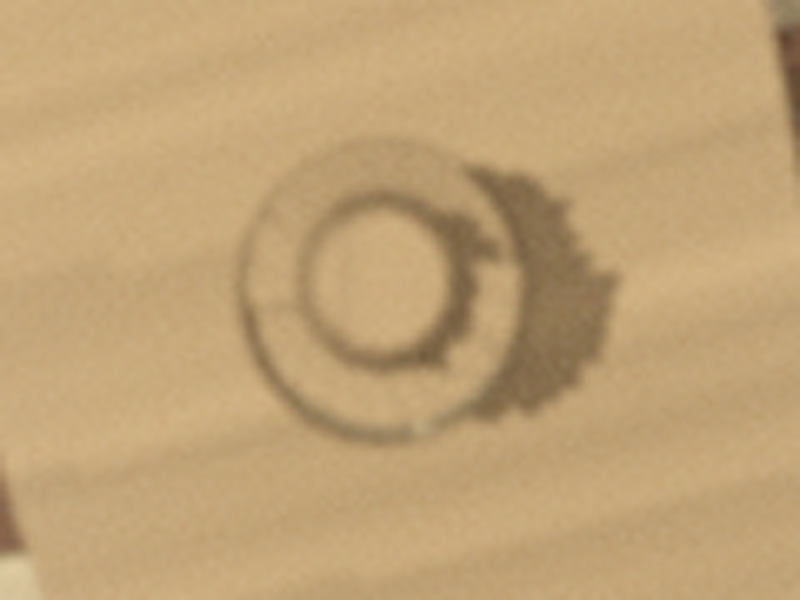

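```bash
python3 - <<'E'
from h import *
c=dict(np.load('pics/w8.npz')); P=pts(c)
Q=P.reshape(-1,3); d=Q[:,:2]-[.5203,.1054]; r=np.hypot(*d.T); a=np.degrees(np.arctan2(d[:,1],d[:,0]))%360
m=(r>.0115)&(r<.0145)&(Q[:,2]>.04)
for k in range(0,360,15):
    s=m&(a>=k)&(a<k+15); print(k,s.sum(),np.round(np.percentile(Q[s,2],[10,50,90])*1000,1))
o,T,p=tool(); print(np.degrees(np.arctan2(T[1,0],T[0,0])))
E
```

```text
0 19 [70.7 71.7 72.7]
15 19 [71.7 72.7 73.7]
30 19 [72.7 73.6 74.3]
45 20 [74.  75.  75.5]
60 18 [74.7 75.7 76.3]
75 19 [74.8 75.4 76.5]
90 19 [74.7 75.4 76.6]
105 18 [66.6 74.7 76. ]
120 17 [66.9 67.8 68.6]
135 18 [67.9 68.4 69. ]
150 17 [68.9 70.1 70.6]
165 18 [69.9 70.7 71.6]
180 17 [70.8 71.8 72.6]
195 18 [72.3 72.8 74. ]
210 18 [72.8 74.  74.7]
225 18 [73.7 74.5 75.2]
240 19 [74.6 75.7 76.5]
255 18 [74.4 75.8 76.4]
270 19 [74.4 75.2 76.1]
285 15 [66.7 75.2 76.1]
300 18 [66.7 67.7 68.6]
315 18 [67.9 68.6 70.2]
330 19 [69.  69.8 70.5]
345 19 [69.6 70.6 71.5]
12.505599791678643
```

The wrist view has the stud at about (252,101), which puts the stand centre at (0.5203,0.1054). That is within 0.5 mm of the scene camera. Ridge heights around the stud show the thread starts ending at about 115° and 295°. I want the lug axis (currently on tool x, 12.5°) at about 135°, just past a start, so I'll turn it 2.14 rad counter-clockwise.

```bash
python3 -m inch '[{"ax":0,"ay":0,"az":-0.14,"dx":0,"dy":0,"dz":0,"gripper":45},{"ax":0,"ay":0,"az":-0.14,"dx":0,"dy":0,"dz":0,"gripper":45},{"ax":0,"ay":0,"az":-0.14,"dx":0,"dy":0,"dz":0,"gripper":45},{"ax":0,"ay":0,"az":-0.14,"dx":0,"dy":0,"dz":0,"gripper":45},{"ax":0,"ay":0,"az":-0.14,"dx":0,"dy":0,"dz":0,"gripper":45},{"ax":0,"ay":0,"az":-0.14,"dx":0,"dy":0,"dz":0,"gripper":45},{"ax":0,"ay":0,"az":-0.14,"dx":0,"dy":0,"dz":0,"gripper":45},{"ax":0,"ay":0,"az":-0.14,"dx":0,"dy":0,"dz":0,"gripper":45}]'; python3 -m inch '[{"ax":0,"ay":0,"az":-0.14,"dx":0,"dy":0,"dz":0,"gripper":45},{"ax":0,"ay":0,"az":-0.14,"dx":0,"dy":0,"dz":0,"gripper":45},{"ax":0,"ay":0,"az":-0.14,"dx":0,"dy":0,"dz":0,"gripper":45},{"ax":0,"ay":0,"az":-0.14,"dx":0,"dy":0,"dz":0,"gripper":45},{"ax":0,"ay":0,"az":-0.14,"dx":0,"dy":0,"dz":0,"gripper":45},{"ax":0,"ay":0,"az":-0.14,"dx":0,"dy":0,"dz":0,"gripper":45},{"ax":0,"ay":0,"az":-0.14,"dx":0,"dy":0,"dz":0,"gripper":45},{"ax":0,"ay":0,"az":0,"dx":0,"dy":0,"dz":0,"gripper":45}]'; python3 - <<'E'
from h import *
o,T,p=tool(); print(np.degrees(np.arctan2(T[1,0],T[0,0])),o['q'][5],p)
tgt=np.array([.5203,.1054,.075])-T[:,0]*.0004; print(go(tgt))
E
```

```text
time: 9.25
position: [0.4419, 0.0857, 0.1083]
tool_rot: [0.783, 0.622, 0.0, 0.0]
ft_force: [-0.5, 0.1, -1.6]
grip_width: 0.0516
time: 10.05
position: [0.4418, 0.0858, 0.1083]
tool_rot: [0.4, 0.916, -0.0, 0.0]
ft_force: [-0.1, -0.4, -0.4]
grip_width: 0.0517
132.7870257145488 -0.8039315750590479 [0.44182564 0.08580476 0.10826002]
[-39.3  70.9  33.3]
```

```bash
python3 -m inch '[{"ax":0,"ay":0,"az":0,"dx":-13,"dy":23,"dz":0,"gripper":45},{"ax":0,"ay":0,"az":0,"dx":-13,"dy":24,"dz":0,"gripper":45},{"ax":0,"ay":0,"az":0,"dx":-13.3,"dy":23.9,"dz":0,"gripper":45},{"ax":0,"ay":0,"az":0,"dx":0,"dy":0,"dz":10,"gripper":45},{"ax":0,"ay":0,"az":0,"dx":0,"dy":0,"dz":10,"gripper":45},{"ax":0,"ay":0,"az":0,"dx":0,"dy":0,"dz":10,"gripper":45},{"ax":0,"ay":0,"az":0,"dx":0,"dy":0,"dz":0,"gripper":45},{"ax":0,"ay":0,"az":0,"dx":0,"dy":0,"dz":0,"gripper":45}]'; python3 - <<'E'
from h import *
o,T,p=tool(); print(o['moment'],p)
tgt=np.array([.5203,.1054,.075])-T[:,0]*.0004; print(go(tgt))
c=snap('wrist','w9'); s=snap('scene','s9')
b=cv2.resize(s['img'][150:260,200:340],(400,314)); a=cv2.resize(c['img'][150:320,140:370],(400,314)); cv2.imwrite('pics/m9.png',np.clip(np.hstack([a,b])[:,:,::-1]*1.5,0,255).astype(np.uint8))
E
```

```text
time: 10.85
position: [0.5188, 0.1062, 0.0778]
tool_rot: [0.4, 0.917, -0.0, -0.001]
ft_force: [0.3, 0.5, -1.0]
grip_width: 0.0518
[ 0.0095609  -0.11736467 -0.02790831] [0.51879809 0.1062216  0.07781965]
[-2.   0.5  2.8]
```

View pics/m9.png

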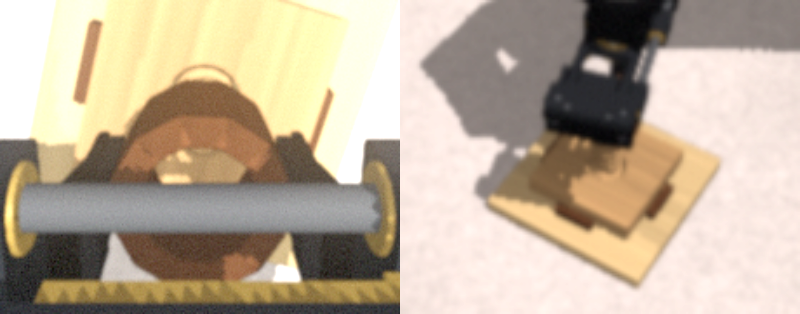

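The left crop shows the plinth and the stud rim at (205,72) beyond the held ring. I'll make a 2 mm correction and then lower.

```bash
python3 -m inch '[{"ax":0,"ay":0,"az":0,"dx":-2,"dy":0.5,"dz":5,"gripper":45},{"ax":0,"ay":0,"az":0,"dx":0,"dy":0,"dz":5,"gripper":45},{"ax":0,"ay":0,"az":0,"dx":0,"dy":0,"dz":0,"gripper":45},{"ax":0,"ay":0,"az":0,"dx":0,"dy":0,"dz":0,"gripper":45},{"ax":0,"ay":0,"az":0,"dx":0,"dy":0,"dz":0,"gripper":45}]'; python3 - <<'E'
from h import *
o,T,p=tool(); print(o['moment'],p)
print(go(np.array([.5203,.1054,.075])-T[:,0]*.0004))
c=snap('wrist','w10');P=pts(c)
cv2.imwrite('pics/w10z.png',cv2.resize(np.clip(c['img'][170:290,170:340,::-1]*1.6,0,255).astype(np.uint8),(800,565)))
E
```

```text
time: 11.45
position: [0.5218, 0.1053, 0.0684]
tool_rot: [0.399, 0.917, 0.0, 0.0]
ft_force: [0.4, -0.6, -1.1]
grip_width: 0.0522
[ 0.0077521  -0.16494181  0.039492  ] [0.52181371 0.10532548 0.06837138]
[ 0.7 -1.1 -6.6]
```

View pics/w10z.png

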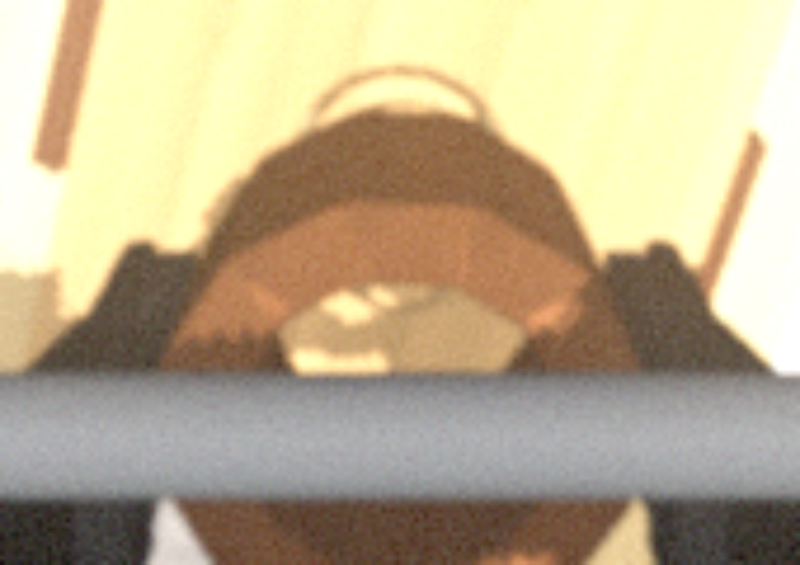

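```bash
for i in 1 2 3 4; do python3 -m inch '[{"ax":0,"ay":0,"az":0,"dx":0,"dy":0,"dz":0,"gripper":45}]' | grep -E 'position|force'; done
```

```text
position: [0.5218, 0.1053, 0.0685]
ft_force: [-0.0, 0.3, -1.4]
position: [0.5218, 0.1053, 0.0685]
ft_force: [0.9, 0.1, -1.5]
position: [0.5218, 0.1053, 0.0684]
ft_force: [-0.7, -1.0, -1.4]
position: [0.5218, 0.1053, 0.0684]
ft_force: [-0.3, -0.6, -0.8]
```

```bash
python3 -m inch '[{"ax":0,"ay":0,"az":0,"dx":0.7,"dy":-1.1,"dz":0,"gripper":45},{"ax":0,"ay":0,"az":0,"dx":0,"dy":0,"dz":3,"gripper":45},{"ax":0,"ay":0,"az":0,"dx":0,"dy":0,"dz":0,"gripper":45},{"ax":0,"ay":0,"az":0,"dx":0,"dy":0,"dz":0,"gripper":45},{"ax":0,"ay":0,"az":0,"dx":0,"dy":0,"dz":0,"gripper":45}]'; python3 - <<'E'
from h import *
o,T,p=tool(); print(o['moment'],p)
print(go(np.array([.5203,.1054,.075])-T[:,0]*.0004))
E
```

```text
time: 12.4
position: [0.5205, 0.105, 0.0653]
tool_rot: [0.399, 0.917, 0.0, -0.0]
ft_force: [0.3, -0.3, -0.3]
grip_width: 0.0518
[ 0.06267789 -0.12316554 -0.04940391] [0.52050572 0.10504877 0.06529605]
[-0.   0.1 -9.7]
```

```bash
python3 -m inch '[{"ax":0,"ay":0,"az":0,"dx":0,"dy":0,"dz":4,"gripper":45},{"ax":0,"ay":0,"az":0,"dx":0,"dy":0,"dz":4,"gripper":45},{"ax":0,"ay":0,"az":0,"dx":0,"dy":0,"dz":4,"gripper":45},{"ax":0,"ay":0,"az":0,"dx":0,"dy":0,"dz":0,"gripper":45}]'; python3 -m inch '[{"ax":0,"ay":0,"az":0,"dx":0,"dy":0,"dz":2,"gripper":45},{"ax":0,"ay":0,"az":0,"dx":0,"dy":0,"dz":2,"gripper":45},{"ax":0,"ay":0,"az":0,"dx":0,"dy":0,"dz":2,"gripper":45},{"ax":0,"ay":0,"az":0,"dx":0,"dy":0,"dz":0,"gripper":45}]';python3 -m inch '[{"ax":0,"ay":0,"az":0,"dx":0,"dy":0,"dz":1.5,"gripper":45},{"ax":0,"ay":0,"az":0,"dx":0,"dy":0,"dz":1.5,"gripper":45},{"ax":0,"ay":0,"az":0,"dx":0,"dy":0,"dz":0,"gripper":45}]'; python3 -c "
from h import *
o,T,p=tool();print(p+[0,0,.0266],o['ft_force'],o['moment'])"
```

```text
time: 12.8
position: [0.5199, 0.1051, 0.0526]
tool_rot: [0.399, 0.917, -0.0, -0.001]
ft_force: [0.9, -0.3, -0.4]
grip_width: 0.052
time: 13.2
position: [0.5203, 0.1051, 0.0471]
tool_rot: [0.399, 0.917, -0.0, -0.0]
ft_force: [-1.0, -0.2, -1.6]
grip_width: 0.0522
time: 13.5
position: [0.5204, 0.105, 0.0442]
tool_rot: [0.399, 0.917, -0.0, -0.0]
ft_force: [0.2, -0.1, -1.6]
grip_width: 0.0517
[0.52037099 0.10504622 0.0707941 ] [ 0.18806684 -0.08861345 -1.61183833] [ 0.0199111  -0.16856618 -0.02097581]
```

```bash
python3 -m inch '[{"ax":0,"ay":0,"az":0,"dx":0,"dy":0,"dz":2,"gripper":45},{"ax":0,"ay":0,"az":0,"dx":0,"dy":0,"dz":2,"gripper":45},{"ax":0,"ay":0,"az":0,"dx":0,"dy":0,"dz":2,"gripper":45},{"ax":0,"ay":0,"az":0,"dx":0,"dy":0,"dz":0,"gripper":45}]'; python3 -m inch '[{"ax":0,"ay":0,"az":0,"dx":0,"dy":0,"dz":2,"gripper":45},{"ax":0,"ay":0,"az":0,"dx":0,"dy":0,"dz":1,"gripper":45},{"ax":0,"ay":0,"az":0,"dx":0,"dy":0,"dz":0,"gripper":45}]';python3 -m inch '[{"ax":0,"ay":0,"az":0,"dx":0,"dy":0,"dz":1.5,"gripper":45},{"ax":0,"ay":0,"az":0,"dx":0,"dy":0,"dz":0,"gripper":45}]'; python3 -c "
from h import *
o,T,p=tool();print(p+[0,0,.0266],o['ft_force'],o['moment'])"
```

```text
time: 13.9
position: [0.5202, 0.105, 0.038]
tool_rot: [0.399, 0.917, -0.0, -0.0]
ft_force: [0.7, 0.6, -2.0]
grip_width: 0.0517
time: 14.2
position: [0.5203, 0.1051, 0.0352]
tool_rot: [0.399, 0.917, -0.0, -0.0]
ft_force: [-0.1, -0.5, -0.9]
grip_width: 0.0522
time: 14.4
position: [0.5204, 0.105, 0.0337]
tool_rot: [0.399, 0.917, -0.0, -0.0]
ft_force: [0.2, -0.2, -0.8]
grip_width: 0.0518
[0.52037155 0.10504731 0.06030195] [ 0.17213789 -0.23555089 -0.80367439] [ 0.03110651 -0.13938635 -0.00998699]
```

Underside is at 60.3 mm with no force, so the lugs are past the start. I'll continue in 1 mm steps until it lands.

```bash
for i in 1; do python3 -m inch '[{"ax":0,"ay":0,"az":0,"dx":0,"dy":0,"dz":1.5,"gripper":45},{"ax":0,"ay":0,"az":0,"dx":0,"dy":0,"dz":0,"gripper":45}]'; python3 -m inch '[{"ax":0,"ay":0,"az":0,"dx":0,"dy":0,"dz":1,"gripper":45},{"ax":0,"ay":0,"az":0,"dx":0,"dy":0,"dz":0,"gripper":45}]';python3 -m inch '[{"ax":0,"ay":0,"az":0,"dx":0,"dy":0,"dz":1,"gripper":45},{"ax":0,"ay":0,"az":0,"dx":0,"dy":0,"dz":0,"gripper":45}]'; done; python3 -c "
from h import *
o,T,p=tool();print(p+[0,0,.0266],o['ft_force'],o['moment'])"
```

```text
time: 14.6
position: [0.5204, 0.1051, 0.0322]
tool_rot: [0.399, 0.917, -0.0, -0.0]
ft_force: [-0.3, -0.5, -1.3]
grip_width: 0.0518
time: 14.8
position: [0.5204, 0.105, 0.0312]
tool_rot: [0.399, 0.917, -0.0, -0.0]
ft_force: [0.1, -0.7, -2.1]
grip_width: 0.0517
time: 15.0
position: [0.5204, 0.1051, 0.0303]
tool_rot: [0.399, 0.917, -0.0, -0.0]
ft_force: [-0.2, 0.7, -1.7]
grip_width: 0.052
[0.52041868 0.1050522  0.05687232] [-0.18557084  0.66453668 -1.70898494] [ 0.00513567 -0.12039479 -0.01878224]
```

```bash
python3 -m inch '[{"ax":0,"ay":0,"az":0,"dx":0,"dy":0,"dz":0.8,"gripper":45},{"ax":0,"ay":0,"az":0,"dx":0,"dy":0,"dz":0,"gripper":45}]'; python3 -m inch '[{"ax":0,"ay":0,"az":0,"dx":0,"dy":0,"dz":0.8,"gripper":45},{"ax":0,"ay":0,"az":0,"dx":0,"dy":0,"dz":0,"gripper":45}]'; python3 -c "
from h import *
o,T,p=tool();print(p+[0,0,.0266],o['ft_force'],o['moment'])"
```

```text
time: 15.2
position: [0.5204, 0.105, 0.0295]
tool_rot: [0.399, 0.917, -0.0, -0.0]
ft_force: [-0.1, 0.4, -1.4]
grip_width: 0.0517
time: 15.4
position: [0.5205, 0.1051, 0.0287]
tool_rot: [0.399, 0.917, 0.0, -0.0]
ft_force: [0.0, -0.1, -0.7]
grip_width: 0.0518
[0.52048364 0.10505911 0.05528507] [ 0.02693008 -0.08006113 -0.74923199] [ 0.04101873 -0.16679948  0.01672173]
```

```bash
for s in 1; do python3 -m inch '[{"ax":0,"ay":0,"az":0,"dx":0,"dy":0,"dz":0.5,"gripper":45},{"ax":0,"ay":0,"az":0,"dx":0,"dy":0,"dz":0,"gripper":45}]'|grep -E 'pos|ft'; python3 -m inch '[{"ax":0,"ay":0,"az":0,"dx":0,"dy":0,"dz":0.5,"gripper":45},{"ax":0,"ay":0,"az":0,"dx":0,"dy":0,"dz":0,"gripper":45}]'|grep -E 'pos|ft'; python3 -m inch '[{"ax":0,"ay":0,"az":0,"dx":0,"dy":0,"dz":0.5,"gripper":45},{"ax":0,"ay":0,"az":0,"dx":0,"dy":0,"dz":0,"gripper":45}]'|grep -E 'pos|ft'; done
```

```text
position: [0.5205, 0.105, 0.0284]
ft_force: [-0.3, 0.6, -0.2]
position: [0.5207, 0.105, 0.0282]
ft_force: [-0.5, 0.5, 3.6]
position: [0.5207, 0.105, 0.028]
ft_force: [-1.8, 0.1, 6.7]
```

It landed with the underside at about 54.8 mm, as predicted. I'll ease up 1.6 mm to sit mid-play and start turning clockwise, 0.14 rad and 0.535 mm per row.

```bash
python3 -m inch '[{"ax":0,"ay":0,"az":0,"dx":0,"dy":0,"dz":-1.6,"gripper":45},{"ax":0,"ay":0,"az":0,"dx":0,"dy":0,"dz":0,"gripper":45},{"ax":0,"ay":0,"az":0.07,"dx":0,"dy":0,"dz":0.27,"gripper":45},{"ax":0,"ay":0,"az":0.07,"dx":0,"dy":0,"dz":0.27,"gripper":45},{"ax":0,"ay":0,"az":0.07,"dx":0,"dy":0,"dz":0.27,"gripper":45},{"ax":0,"ay":0,"az":0.07,"dx":0,"dy":0,"dz":0.27,"gripper":45}]'; python3 -c "
from h import *
o,T,p=tool();print(p+[0,0,.0266],o['ft_force'],o['moment'],o['q'][5])"
python3 -m inch '[{"ax":0,"ay":0,"az":0.1,"dx":0,"dy":0,"dz":0.38,"gripper":45},{"ax":0,"ay":0,"az":0.1,"dx":0,"dy":0,"dz":0.38,"gripper":45},{"ax":0,"ay":0,"az":0.1,"dx":0,"dy":0,"dz":0.38,"gripper":45},{"ax":0,"ay":0,"az":0.1,"dx":0,"dy":0,"dz":0.38,"gripper":45}]'; python3 -c "
from h import *
o,T,p=tool();print(p+[0,0,.0266],o['ft_force'],o['moment'],o['q'][5])"
```

```text
time: 16.6
position: [0.52, 0.105, 0.0275]
tool_rot: [0.525, 0.851, -0.0, -0.0]
ft_force: [-0.9, -0.8, 0.7]
grip_width: 0.0521
[0.52003051 0.10502022 0.05406245] [-0.86220997 -0.75560051  0.73645624] [ 0.0560116  -0.03808691  0.02718401] -0.47753586643815643
time: 17.0
position: [0.52, 0.1051, 0.0259]
tool_rot: [0.684, 0.73, -0.0, -0.0]
ft_force: [-0.2, 0.3, -0.2]
grip_width: 0.0523
[0.51997182 0.10508271 0.05251561] [-0.222646    0.2709597  -0.22121248] [-0.03957881  0.02119047  0.00016889] -0.07634528463831479
```

```bash
python3 -m inch '[{"ax":0,"ay":0,"az":0.14,"dx":0,"dy":0,"dz":0.535,"gripper":45},{"ax":0,"ay":0,"az":0.14,"dx":0,"dy":0,"dz":0.535,"gripper":45},{"ax":0,"ay":0,"az":0.14,"dx":0,"dy":0,"dz":0.535,"gripper":45},{"ax":0,"ay":0,"az":0.14,"dx":0,"dy":0,"dz":0.535,"gripper":45},{"ax":0,"ay":0,"az":0.14,"dx":0,"dy":0,"dz":0.535,"gripper":45},{"ax":0,"ay":0,"az":0.14,"dx":0,"dy":0,"dz":0.535,"gripper":45},{"ax":0,"ay":0,"az":0.14,"dx":0,"dy":0,"dz":0.535,"gripper":45},{"ax":0,"ay":0,"az":0.14,"dx":0,"dy":0,"dz":0.535,"gripper":45}]'; python3 -c "
from h import *
o,T,p=tool();print(p+[0,0,.0266],o['ft_force'],o['moment'],o['q'][5])"
```

```text
time: 17.8
position: [0.5204, 0.105, 0.0216]
tool_rot: [0.967, 0.254, -0.0, -0.0]
ft_force: [0.2, -0.8, -1.5]
grip_width: 0.0522
[0.52042121 0.10502681 0.04817807] [ 0.18019146 -0.7804153  -1.47356179] [-0.0287974  -0.00820011  0.00141874] 1.0453232907423196
```

```bash
python3 -m inch '[{"ax":0,"ay":0,"az":0.14,"dx":0,"dy":0,"dz":0.535,"gripper":45},{"ax":0,"ay":0,"az":0.14,"dx":0,"dy":0,"dz":0.535,"gripper":45},{"ax":0,"ay":0,"az":0.14,"dx":0,"dy":0,"dz":0.535,"gripper":45},{"ax":0,"ay":0,"az":0.14,"dx":0,"dy":0,"dz":0.535,"gripper":45},{"ax":0,"ay":0,"az":0.14,"dx":0,"dy":0,"dz":0.535,"gripper":45},{"ax":0,"ay":0,"az":0.14,"dx":0,"dy":0,"dz":0.535,"gripper":45},{"ax":0,"ay":0,"az":0.14,"dx":0,"dy":0,"dz":0.535,"gripper":45},{"ax":0,"ay":0,"az":0,"dx":0,"dy":0,"dz":0,"gripper":45}]'; python3 -c "
from h import *
o,T,p=tool();print(p+[0,0,.0266],o['ft_force'],o['moment'],o['q'][5],np.degrees(np.arctan2(T[1,0],T[0,0])))"
```

```text
time: 18.6
position: [0.5205, 0.1052, 0.0179]
tool_rot: [0.974, -0.228, -0.0, -0.0]
ft_force: [0.3, 0.9, -0.5]
grip_width: 0.0521
[0.52048435 0.10519113 0.04451824] [ 0.3043981   0.91567114 -0.52794609] [ 0.29323568 -0.02704015  0.00461982] 2.0193763967106735 -26.379272563791154
```

The ring has turned 2.82 rad so far with no resistance; the underside is at 44.5 mm. The wrist is near its end, so I'll let go, turn back 270° (a multiple of the 30° flats) and regrip.

```bash
python3 -m inch '[{"ax":0,"ay":0,"az":0,"dx":0,"dy":0,"dz":0,"gripper":80},{"ax":0,"ay":0,"az":0,"dx":0,"dy":0,"dz":0,"gripper":80},{"ax":0,"ay":0,"az":0,"dx":0,"dy":0,"dz":0,"gripper":80},{"ax":0,"ay":0,"az":0,"dx":0,"dy":0,"dz":0,"gripper":80}]'
python3 -m inch '[{"ax":0,"ay":0,"az":-0.1428,"dx":0,"dy":0,"dz":0,"gripper":80},{"ax":0,"ay":0,"az":-0.1428,"dx":0,"dy":0,"dz":0,"gripper":80},{"ax":0,"ay":0,"az":-0.1428,"dx":0,"dy":0,"dz":0,"gripper":80},{"ax":0,"ay":0,"az":-0.1428,"dx":0,"dy":0,"dz":0,"gripper":80},{"ax":0,"ay":0,"az":-0.1428,"dx":0,"dy":0,"dz":0,"gripper":80},{"ax":0,"ay":0,"az":-0.1428,"dx":0,"dy":0,"dz":0,"gripper":80},{"ax":0,"ay":0,"az":-0.1428,"dx":0,"dy":0,"dz":0,"gripper":80},{"ax":0,"ay":0,"az":-0.1428,"dx":0,"dy":0,"dz":0,"gripper":80}]'
python3 -m inch '[{"ax":0,"ay":0,"az":-0.1428,"dx":0,"dy":0,"dz":0,"gripper":80},{"ax":0,"ay":0,"az":-0.1428,"dx":0,"dy":0,"dz":0,"gripper":80},{"ax":0,"ay":0,"az":-0.1428,"dx":0,"dy":0,"dz":0,"gripper":80},{"ax":0,"ay":0,"az":-0.1428,"dx":0,"dy":0,"dz":0,"gripper":80},{"ax":0,"ay":0,"az":-0.1428,"dx":0,"dy":0,"dz":0,"gripper":80},{"ax":0,"ay":0,"az":-0.1428,"dx":0,"dy":0,"dz":0,"gripper":80},{"ax":0,"ay":0,"az":-0.1428,"dx":0,"dy":0,"dz":0,"gripper":80},{"ax":0,"ay":0,"az":-0.1428,"dx":0,"dy":0,"dz":0,"gripper":80}]'
python3 -c "
from h import *
o,T,p=tool();print(p+[0,0,.0266],o['ft_force'],o['moment'],o['q'][5],np.degrees(np.arctan2(T[1,0],T[0,0])))"
```

```text
time: 19.0
position: [0.5205, 0.105, 0.0183]
tool_rot: [0.974, -0.228, 0.0, 0.0]
ft_force: [0.6, -0.2, 0.0]
grip_width: 0.0685
time: 19.8
position: [0.5205, 0.105, 0.0183]
tool_rot: [0.941, 0.338, 0.0, 0.0]
ft_force: [-0.1, 0.9, 0.6]
grip_width: 0.0696
time: 20.6
position: [0.5205, 0.105, 0.0183]
tool_rot: [0.609, 0.793, 0.0, 0.0]
ft_force: [0.3, 0.5, 0.1]
grip_width: 0.0694
[0.52053321 0.10502604 0.04488329] [0.32091279 0.45664211 0.05615675] [-0.06416449 -0.08828689  0.03969652] -0.27170541659405134 104.91077742705336
```

```bash
python3 -m inch '[{"ax":0,"ay":0,"az":-0.142,"dx":0,"dy":0,"dz":0,"gripper":80},{"ax":0,"ay":0,"az":-0.142,"dx":0,"dy":0,"dz":0,"gripper":80},{"ax":0,"ay":0,"az":-0.142,"dx":0,"dy":0,"dz":0,"gripper":80},{"ax":0,"ay":0,"az":-0.142,"dx":0,"dy":0,"dz":0,"gripper":80},{"ax":0,"ay":0,"az":-0.142,"dx":0,"dy":0,"dz":0,"gripper":80},{"ax":0,"ay":0,"az":-0.142,"dx":0,"dy":0,"dz":0,"gripper":80},{"ax":0,"ay":0,"az":-0.142,"dx":0,"dy":0,"dz":0,"gripper":80},{"ax":0,"ay":0,"az":-0.142,"dx":0,"dy":0,"dz":0,"gripper":80}]'
python3 -m inch '[{"ax":0,"ay":0,"az":-0.142,"dx":0,"dy":0,"dz":0,"gripper":80},{"ax":0,"ay":0,"az":-0.142,"dx":0,"dy":0,"dz":0,"gripper":80},{"ax":0,"ay":0,"az":-0.142,"dx":0,"dy":0,"dz":0,"gripper":80},{"ax":0,"ay":0,"az":-0.142,"dx":0,"dy":0,"dz":0,"gripper":80},{"ax":0,"ay":0,"az":-0.142,"dx":0,"dy":0,"dz":0,"gripper":80},{"ax":0,"ay":0,"az":-0.142,"dx":0,"dy":0,"dz":0,"gripper":80},{"ax":0,"ay":0,"az":-0.142,"dx":0,"dy":0,"dz":0,"gripper":80},{"ax":0,"ay":0,"az":-0.142,"dx":0,"dy":0,"dz":0,"gripper":80}]'
python3 - <<'E'
from h import *
o,T,p=tool();print(p+[0,0,.0266],o['ft_force'],o['moment'],o['q'][5],np.degrees(np.arctan2(T[1,0],T[0,0])))
c=snap('wrist','w11');P=pts(c)
L=(P[170:250,170:340].reshape(-1,3)-p)@T*1000; L=L[(L[:,2]<-58)&(L[:,2]>-70)&(abs(L[:,1])<30)]
print(L.min(0),L.max(0),np.median(L[:,2]))
cv2.imwrite('pics/w11z.png',cv2.resize(np.clip(c['img'][150:320,130:380,::-1]*1.5,0,255).astype(np.uint8),(800,544)))
E
```

```text
time: 21.4
position: [0.5205, 0.105, 0.0183]
tool_rot: [0.087, 0.996, -0.0, 0.0]
ft_force: [-0.0, -0.2, -0.4]
grip_width: 0.0698
time: 22.2
position: [0.5205, 0.105, 0.0183]
tool_rot: [-0.462, 0.887, -0.0, 0.0]
ft_force: [0.2, -0.1, -0.2]
grip_width: 0.0698
[0.52051319 0.10502767 0.04486712] [ 0.21984126 -0.11846422 -0.23456292] [ 0.17573489 -0.06644475  0.04722498] -2.543675973764532 -124.91474479332142
[  5.24248633 -25.75059984 -67.34407502] [ 27.00859273  24.17005368 -58.0080137 ] -64.97327851945082
```

View pics/w11z.png

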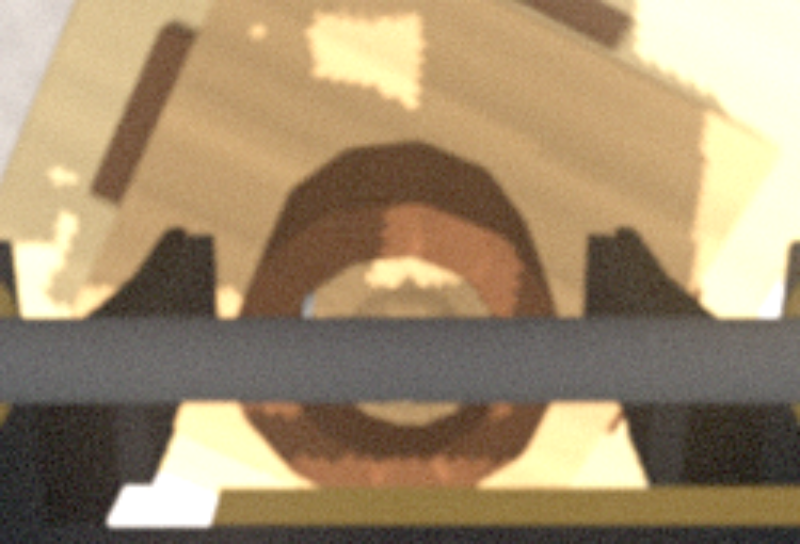

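The ring sits level and centred over the stud, with the fingers either side at crop (200,270) and (600,270). I'll add the last 8° and regrip.

```bash
python3 -m inch '[{"ax":0,"ay":0,"az":-0.14,"dx":0,"dy":0,"dz":0,"gripper":80},{"ax":0,"ay":0,"az":0,"dx":0,"dy":0,"dz":0,"gripper":45},{"ax":0,"ay":0,"az":0,"dx":0,"dy":0,"dz":0,"gripper":45},{"ax":0,"ay":0,"az":0,"dx":0,"dy":0,"dz":0,"gripper":45},{"ax":0,"ay":0,"az":0,"dx":0,"dy":0,"dz":0,"gripper":45},{"ax":0,"ay":0,"az":0,"dx":0,"dy":0,"dz":0,"gripper":45},{"ax":0,"ay":0,"az":0,"dx":0,"dy":0,"dz":0,"gripper":45}]' 30
python3 -c "
from h import *
o,T,p=tool();print(p+[0,0,.0266],o['ft_force'],o['moment'],o['q'][5],np.degrees(np.arctan2(T[1,0],T[0,0])))"
```

```text
time: 22.95
position: [0.5206, 0.105, 0.0183]
tool_rot: [-0.52, 0.854, -0.0, 0.0]
ft_force: [0.7, -1.4, 0.3]
grip_width: 0.0518
[0.52064103 0.10503196 0.04488476] [ 0.70572627 -1.40586056  0.31679461] [ 0.18652544 -0.11049825  0.01235584] -2.676733381215452 -117.29253785538465
```

```bash
cat > st.py <<'E'
from h import *
o,T,p=tool();print('und',round((p[2]+.0266)*1000,1),'F',o['ft_force'].round(1),'M',o['moment'].round(3),'q6',o['q'][5].round(3),'tauq6',o['joint_torque'][5].round(3))
E
python3 -m inch '[{"ax":0,"ay":0,"az":0.14,"dx":0,"dy":0,"dz":0.535,"gripper":45},{"ax":0,"ay":0,"az":0.14,"dx":0,"dy":0,"dz":0.535,"gripper":45},{"ax":0,"ay":0,"az":0,"dx":0,"dy":0,"dz":0,"gripper":45}]';python3 st.py
python3 -m inch '[{"ax":0,"ay":0,"az":0.14,"dx":0,"dy":0,"dz":0.535,"gripper":45},{"ax":0,"ay":0,"az":0,"dx":0,"dy":0,"dz":0,"gripper":45}]';python3 st.py
```

```text
time: 23.25
position: [0.5205, 0.1051, 0.0172]
tool_rot: [-0.396, 0.918, 0.0, 0.0]
ft_force: [0.2, 0.5, 0.6]
grip_width: 0.0515
und 43.8 F [0.2 0.5 0.6] M [ 0.248 -0.108 -0.06 ] q6 -2.397 tauq6 0.483
time: 23.45
position: [0.5204, 0.105, 0.0166]
tool_rot: [-0.332, 0.943, -0.0, -0.0]
ft_force: [0.3, 0.3, 0.5]
grip_width: 0.0522
und 43.2 F [0.3 0.3 0.5] M [ 0.143 -0.09   0.019] q6 -2.26 tauq6 0.454
```

```bash

python3 -m inch '[{"ax":0,"ay":0,"az":0.14,"dx":0,"dy":0,"dz":0.535,"gripper":45},{"ax":0,"ay":0,"az":0,"dx":0,"dy":0,"dz":0,"gripper":45}]'|grep ft;python3 st.py
python3 -m inch '[{"ax":0,"ay":0,"az":0.14,"dx":0,"dy":0,"dz":0.4,"gripper":45},{"ax":0,"ay":0,"az":0,"dx":0,"dy":0,"dz":0,"gripper":45}]'|grep ft;python3 st.py
python3 -m inch '[{"ax":0,"ay":0,"az":0.14,"dx":0,"dy":0,"dz":0.4,"gripper":45},{"ax":0,"ay":0,"az":0,"dx":0,"dy":0,"dz":0,"gripper":45}]'|grep ft;python3 st.py
```

```text
ft_force: [0.1, 0.1, 2.1]
und 42.8 F [0.1 0.1 2.1] M [ 0.114 -0.091 -0.084] q6 -2.121 tauq6 0.449
ft_force: [0.3, -1.1, 2.5]
und 42.7 F [ 0.3 -1.1  2.5] M [ 0.059 -0.36   0.036] q6 -1.982 tauq6 0.495
ft_force: [1.5, -0.6, 4.9]
und 42.5 F [ 1.5 -0.6  4.9] M [-0.051 -0.383  0.024] q6 -1.843 tauq6 0.485
```

The underside is down at about 42.5 mm and the vertical force is rising gently, so the ring has reached the plinth at q6 ≈ -2.1. From here I'll turn without lowering and watch the moment.

```bash

python3 -m inch '[{"ax":0,"ay":0,"az":0.14,"dx":0,"dy":0,"dz":-0.2,"gripper":45},{"ax":0,"ay":0,"az":0.14,"dx":0,"dy":0,"dz":0,"gripper":45},{"ax":0,"ay":0,"az":0,"dx":0,"dy":0,"dz":0,"gripper":45}]'|grep ft;python3 st.py
python3 -m inch '[{"ax":0,"ay":0,"az":0.14,"dx":0,"dy":0,"dz":0,"gripper":45},{"ax":0,"ay":0,"az":0,"dx":0,"dy":0,"dz":0,"gripper":45}]'|grep ft;python3 st.py
python3 -m inch '[{"ax":0,"ay":0,"az":0.14,"dx":0,"dy":0,"dz":0,"gripper":45},{"ax":0,"ay":0,"az":0,"dx":0,"dy":0,"dz":0,"gripper":45}]'|grep ft;python3 st.py
python3 -c "
from h import *
print([robot.get_obs()['moment'][2].round(3) for _ in range(5)])"
```

```text
ft_force: [1.7, 0.7, 4.5]
und 42.5 F [1.7 0.7 4.5] M [-0.123 -0.342  0.037] q6 -1.564 tauq6 0.521
ft_force: [1.6, -0.5, 4.6]
und 42.5 F [ 1.6 -0.5  4.6] M [-0.229 -0.437  0.059] q6 -1.424 tauq6 0.5
ft_force: [1.3, -0.6, 5.2]
und 42.3 F [ 1.3 -0.6  5.2] M [-0.285 -0.31  -0.001] q6 -1.284 tauq6 0.431
[np.float64(-0.001), np.float64(-0.001), np.float64(-0.001), np.float64(-0.001), np.float64(-0.001)]
```

```bash

python3 -m inch '[{"ax":0,"ay":0,"az":0.1,"dx":0,"dy":0,"dz":0.1,"gripper":45},{"ax":0,"ay":0,"az":0,"dx":0,"dy":0,"dz":0,"gripper":45}]'|grep ft;python3 st.py
python3 -m inch '[{"ax":0,"ay":0,"az":0.1,"dx":0,"dy":0,"dz":0.1,"gripper":45},{"ax":0,"ay":0,"az":0,"dx":0,"dy":0,"dz":0,"gripper":45}]'|grep ft;python3 st.py
python3 -m inch '[{"ax":0,"ay":0,"az":0.1,"dx":0,"dy":0,"dz":0.2,"gripper":45},{"ax":0,"ay":0,"az":0,"dx":0,"dy":0,"dz":0,"gripper":45}]'|grep ft;python3 st.py
python3 -m inch '[{"ax":0,"ay":0,"az":0.1,"dx":0,"dy":0,"dz":0.2,"gripper":45},{"ax":0,"ay":0,"az":0,"dx":0,"dy":0,"dz":0,"gripper":45}]'|grep ft;python3 st.py
```

```text
ft_force: [1.4, -1.3, 6.1]
und 42.2 F [ 1.4 -1.3  6.1] M [-0.356 -0.215 -0.035] q6 -1.184 tauq6 0.237
ft_force: [0.6, -0.3, 4.9]
und 41.9 F [ 0.6 -0.3  4.9] M [-0.393 -0.134 -0.07 ] q6 -1.084 tauq6 0.174
ft_force: [0.5, -1.4, 4.9]
und 41.8 F [ 0.5 -1.4  4.9] M [-0.41   0.    -0.165] q6 -0.984 tauq6 0.081
ft_force: [0.2, 0.1, 6.1]
und 41.5 F [0.2 0.1 6.1] M [-0.352  0.034 -0.187] q6 -0.884 tauq6 0.06
```

Resistance has been rising since q6 ≈ -1.3 and the ring is sinking 0.26 mm per 0.1 rad, as specified. The moment is about 0.19 N m. I'll add 0.2 rad.

```bash

python3 -m inch '[{"ax":0,"ay":0,"az":0.1,"dx":0,"dy":0,"dz":0.2,"gripper":45},{"ax":0,"ay":0,"az":0,"dx":0,"dy":0,"dz":0,"gripper":45}]'|grep ft;python3 st.py
python3 -m inch '[{"ax":0,"ay":0,"az":0.1,"dx":0,"dy":0,"dz":0.2,"gripper":45},{"ax":0,"ay":0,"az":0,"dx":0,"dy":0,"dz":0,"gripper":45},{"ax":0,"ay":0,"az":0,"dx":0,"dy":0,"dz":0,"gripper":45}]'|grep ft;python3 st.py
```

```text
ft_force: [1.2, 0.7, 5.9]
und 41.3 F [1.2 0.7 5.9] M [-0.103  0.066 -0.183] q6 -0.784 tauq6 0.1
ft_force: [0.6, 5.1, 3.5]
und 40.9 F [0.6 5.1 3.5] M [ 0.573  0.267 -0.121] q6 -0.683 tauq6 -0.157
```

Sink of 1.6 mm corresponds to roughly 24 N, inside the snug range. I'll take a picture before letting go, in case the ring slipped in the fingers.

```bash
python3 - <<'E'
from h import *
c=snap('wrist','w12'); o,T,p=tool(); P=pts(c); print(o['grip_width'],np.degrees(np.arctan2(T[1,0],T[0,0])))
Q=P[120:330].reshape(-1,3); d=np.hypot(Q[:,0]-.5203,Q[:,1]-.1054); m=(d<.026)&(d>.018)&(Q[:,2]>.06)&(Q[:,2]<.09); print('ring top',np.percentile(Q[m,2],[10,50,90]),m.sum())
cv2.imwrite('pics/w12z.png',cv2.resize(np.clip(c['img'][130:320,130:380,::-1]*1.5,0,255).astype(np.uint8),(790,600)))
E
python3 st.py
```

```text
0.05183553027066518 128.35026686292642
ring top [0.07877191 0.079724   0.08053606] 2823
und 40.9 F [0.3 6.3 4.4] M [ 0.675  0.298 -0.105] q6 -0.682 tauq6 -0.149
```

View pics/w12z.png

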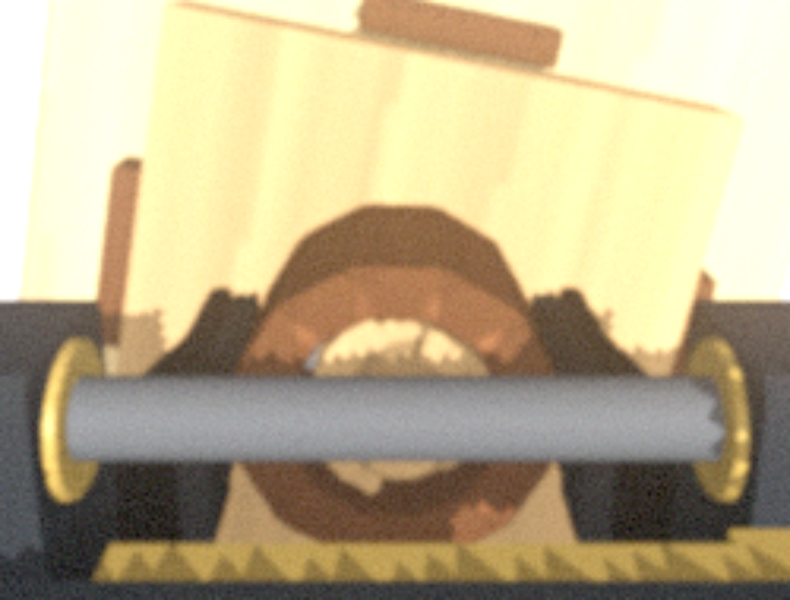

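The ring is square in the fingers, with its front flat at (400,207) and a lug at (315,360) on the side as expected, so it hasn't slipped. Top is about 78.5 mm. I'll let go and rise straight up.

```bash
python3 -m inch '[{"ax":0,"ay":0,"az":0,"dx":0,"dy":0,"dz":0,"gripper":90},{"ax":0,"ay":0,"az":0,"dx":0,"dy":0,"dz":0,"gripper":90},{"ax":0,"ay":0,"az":0,"dx":0,"dy":0,"dz":0,"gripper":90},{"ax":0,"ay":0,"az":0,"dx":0,"dy":0,"dz":0,"gripper":90},{"ax":0,"ay":0,"az":0,"dx":0,"dy":0,"dz":0,"gripper":90},{"ax":0,"ay":0,"az":0,"dx":0,"dy":0,"dz":0,"gripper":90}]'; python3 - <<'E'
from h import *
c=snap('wrist','w13'); o,T,p=tool(); P=pts(c)
print(np.degrees(np.arctan2(T[1,0],T[0,0])))
Q=P[120:330].reshape(-1,3); d=np.hypot(Q[:,0]-.5203,Q[:,1]-.1054); m=(d<.026)&(d>.018)&(Q[:,2]>.06)&(Q[:,2]<.09); print('ring top',np.percentile(Q[m,2],[10,50,90]),m.sum())
cv2.imwrite('pics/w13z.png',cv2.resize(np.clip(c['img'][130:320,130:380,::-1]*1.5,0,255).astype(np.uint8),(790,600)))
E
python3 st.py
```

```text
time: 26.7
position: [0.5204, 0.1049, 0.0144]
tool_rot: [0.437, 0.899, -0.0, -0.0]
ft_force: [0.3, -0.5, 0.5]
grip_width: 0.0779
128.15572988468824
ring top [0.07903433 0.07985878 0.0806096 ] 2868
und 41.1 F [-0.3  0.6 -0. ] M [-0.006 -0.15  -0.019] q6 -0.677 tauq6 -0.002
```

View pics/w13z.png

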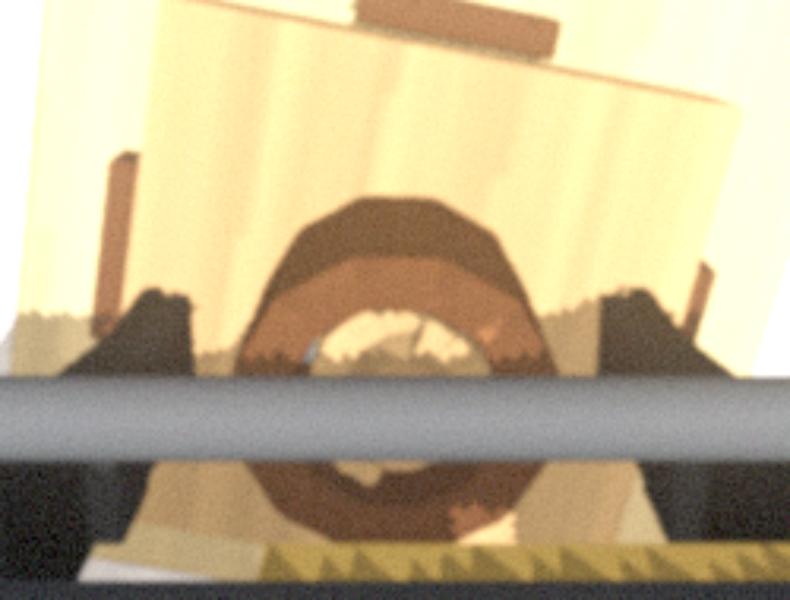

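The ring stayed put after release: the top height is unchanged within 0.15 mm and its angle is the same. I'll rise clear and check the plinth.

```bash
python3 -m inch '[{"ax":0,"ay":0,"az":0,"dx":0,"dy":0,"dz":-10,"gripper":90},{"ax":0,"ay":0,"az":0,"dx":0,"dy":0,"dz":-25,"gripper":90},{"ax":0,"ay":0,"az":0,"dx":0,"dy":0,"dz":-35,"gripper":90},{"ax":0,"ay":0,"az":0,"dx":0,"dy":0,"dz":-35,"gripper":90},{"ax":0,"ay":0,"az":0,"dx":0,"dy":0,"dz":-20,"gripper":90},{"ax":0,"ay":0,"az":0,"dx":0,"dy":0,"dz":0,"gripper":90},{"ax":0,"ay":0,"az":0,"dx":0,"dy":0,"dz":0,"gripper":90}]'; python3 - <<'E'
from h import *
c=snap('wrist','w14'); P=pts(c); s=snap('scene','s14')
Q=P.reshape(-1,3); d=np.hypot(Q[:,0]-.5203,Q[:,1]-.1054)
m=(d<.026)&(d>.018)&(Q[:,2]>.06)&(Q[:,2]<.09); print('ring top',np.percentile(Q[m,2],[10,50,90]),m.sum())
A=np.c_[Q[m,:2]-[.5203,.1054],np.ones(m.sum())]; print('tilt',np.linalg.lstsq(A,Q[m,2],rcond=None)[0][:2])
m=(d<.05)&(d>.032)&(Q[:,2]>.03)&(Q[:,2]<.05);print('plinth',np.median(Q[m,2]),m.sum())
m=(d<.1)&(Q[:,2]>.013)&(Q[:,2]<.023);print('board',np.median(Q[m,2]),m.sum())
for f in ('w8','w14'):
    cc=dict(np.load(f'pics/{f}.npz'));q=pts(cc).reshape(-1,3);dd=np.hypot(q[:,0]-.5203,q[:,1]-.1054)
    print(f,'plinth-board',np.median(q[(dd<.05)&(dd>.032)&(q[:,2]>.03)&(q[:,2]<.05),2])-np.median(q[(dd<.1)&(q[:,2]>.013)&(q[:,2]<.023),2]))
b=cv2.resize(s['img'],(400,300)); a=cv2.resize(c['img'],(400,300)); cv2.imwrite('pics/m14.png',np.hstack([a,b])[:,:,::-1])
E
python3 st.py
```

```text
time: 27.45
position: [0.5204, 0.1051, 0.1399]
tool_rot: [0.437, 0.899, 0.0, 0.0]
ft_force: [-0.4, -0.4, 0.2]
grip_width: 0.078
ring top [0.07883974 0.0798913  0.08072492] 1251
tilt [ 0.00784307 -0.00707475]
plinth 0.04194767607294464 3744
board 0.01942085821318784 8854
w8 plinth-board 0.024045238890622322
w14 plinth-board 0.022526817859756798
und 165.1 F [ 0.  -0.5 -0.1] M [ 0.031 -0.14   0.045] q6 -0.677 tauq6 -0.0
```

View pics/m14.png

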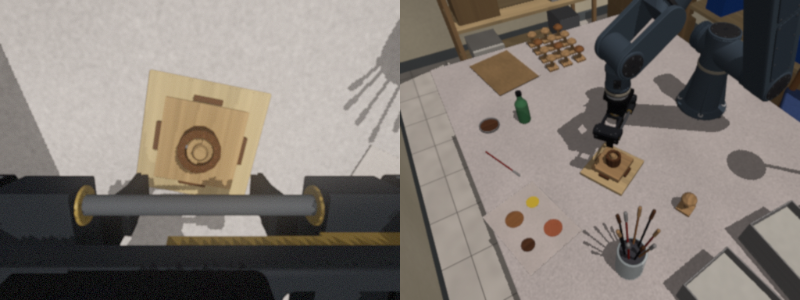

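The plinth is 1.5 mm lower against the board than before, so about 23 N of clamping. The ring sits flat on it at left crop (198,150), the robot is clear, and the bottle, jar and mushroom are where they were. Handing in.

```bash
python3 -c "
from rig import robot
print(robot.hand_in())"
```

```text
the job is handed in; nothing more can be done
None
```

The clamp ring is screwed down on the stud and clamps the plinth with about 23 N, inside the 4 to 60 N snug range. The job is handed in, at about 27.5 s on the clock.

**What I did:** I lowered the ring over the stud with its lugs just past the thread starts. It landed with its underside 54.8 mm above the table. I then screwed it down clockwise, about 4.8 rad in all (roughly three-quarters of a turn), letting go once part-way to turn the wrist back 270° and regrip. It touched the plinth about 1.4 rad before I stopped.

**Last checks:**
- **Clamping:** the plinth sits 1.5 mm lower against the board than before, which is where the 23 N comes from.
- **Holding:** after I let go and rose clear, the ring's top height was unchanged within about 0.2 mm and its angle looked the same.
- **Seating:** the ring tilts about 0.6° in the depth fit, close to the measurement noise.
- **Bystanders:** the bottle, jar and mushroom look unmoved in the scene picture. I did not measure them again.

**What failed or disagreed:**
- **Finger ends:** they sit about 35 mm behind the reported TCP. My first grip closed just above the ring without moving it, and I regripped lower after checking the depth images.
- **Top camera:** it placed the stand and ring 2–4 mm away from where the scene and wrist cameras did. I used those two, which agreed with each other.
- **Turning moment:** it reached about 0.19 N m, with the opposite sign to what I expected, then fell to about 0.1 N m as a side force of about 6 N built up. I judged tightness from the turn count and the sink instead.
- **Refused move:** my first move was rejected as invalid because the rows were incomplete. Nothing moved.

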